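Stand up a tipped sleeve and hold the loupe over it in focus

ROBOT

A 6-joint arm with a two-finger parallel gripper is mounted at the origin on a cart in front of the work surface, level with it; the furniture and walls round the work are solid. World frame = base frame: x ahead of the robot, y to its left, z up, the work surface at z = 0. Lengths are in m, angles in rad, forces in N, time in s.
With the tool pointing down it reaches from about 0.325 to 0.775 m from the base axis. Payload 5.5 kg.
Tool frame: the origin (TCP) lies midway between the tips of the shut fingers; the grasp point (between the pads) lies 19 mm behind it; z points along the fingers, y is the direction in which the jaws open and shut (so a half turn about z gives the same grasp; the last joint's range is limited). The gripper opens to 85 mm and grips with 20 to 120 N. Pads are 22 mm wide; open, the fingers measure 114 mm over their backs; the gripper's body (76 mm by 85 mm) begins 54 mm behind the grasp point. The pads swing forward as they close: fully open they stand 13 mm farther back than shut.
Start: joints at [-1.299, 0.091, 1.231, -0, 1.82, -0.057], TCP at [0.194, -0.568, 0.231] pointing down, gripper open.
Joint ranges: [-2.87, 2.87], [-0.86, 2.18], [0.17, 2.46], [-1.51, 4.65], [0.06, 2.69], [-2.65, 2.65]. Speed limits (rad/s): [2.57, 2.57, 3.01, 3.14, 3.14, 3.14].

INTERFACE

Orientations are given as a rotation vector (axis times angle).
In Python, from station import monitor, cams, manip gives the robot as it stands. The module is installed in compiled form; this text tells all that it offers.
- The arm moves only by the tool jog_arm, never from a script. Its argument "steps" is a list of rows, each a list of 3 entries, a list of its own where there are three numbers: the shift along the tool's x, y, z in cm, then the turn about the tool's z in degrees, then the finger opening in cm, from 0 to 8.54. A call has 1 to 20 rows; each row shifts and turns the commanded pose from where the row before left it, along the tool's axes as they then stand; what a row does not reach is not made up. A row lasts 1/8 s, in which the tool goes at most 62.5 mm and 10.7 degrees, less where a joint would pass 70% of its speed; a pose out of reach is approached as far as the arm can. A call is refused whole if a number of a shift passes 6.25 or a number of a turn 10.7, either way. A call with a gripper value outside its range is refused whole. The fingers move at their own pace and stop on an object; "force" is the grip in N (left out, the last holds). Time passes only in rows, so rows that do not move let the fingers close. It gives the time, the measured TCP pose, the force and the opening at its end, in the units of the state.
- monitor.get_state(): the state, without advancing time (a new reading comes with each control period).
- cams.get_image(name): name is "side" or "top" or "wrist"; returns the picture (400x640x3 uint8, red, green, blue); there is no depth.
- cams.get_calibration(name): a dict with "fx", "fy", "cx", "cy" (pixels), "world_to_cam" (4x4, takes a point from world to camera coordinates); the wrist camera has in their place "hand_eye" (4x4, takes a point from camera to tool coordinates, whose origin is the TCP and whose axes are the flange's). Camera axes: x right, y down, z forward; pixel columns grow to the right and rows downward; lengths in m; the calibration is good to about 2 mm. A picture is of the moment at which its call begins: read the wrist's pose just before it. get_calibration takes no time and is no camera call.
- manip.hand_in(): hands the job in, once; it reports no verdict.
The state is a dict: "clock": time; "q": joint angles; "qd": joint speeds; "joint_torque": joint torques, N m; "tcp_pos": TCP position; "orientation": TCP orientation; "force": force on the tool from outside, world axes, zero at the start; "ft_torque": the same for the moment, N m; "grip_width": finger opening in m.
Only numpy, scipy, OpenCV 4.12 (cv2) and the standard library are available. Lean on these libraries where they do the work, as an engineer would, in place of code of your own. Each camera call takes 0.05 s, during which the arm holds its last target. There are 200 camera calls.

TASK

The brass sleeve has tipped over in the inspection lane: first stand it upright on its flange, in the middle of the empty ring between its two neighbours, and let go of it. Then pick up the loupe and hold it level and still, its lens centred over the mouth of the standing sleeve and at the height that the gauge's pointer marks; finish while holding it there, clear of everything else. Leave the neighbours, the gauge with its pointer and the other parts on the bench as they are.

Things in the scene. Friction and masses are not known exactly. Their poses are not given: they have to be found in the camera images.
- brass_sleeve: Brass sleeve, 93 mm long, 0.3 kg, lying across the lane, mouth overhanging the lane's right edge; it can roll. Origin: centre of its foot (flange end); z runs from foot to mouth, so up when it stands. To grip it is a solid cone, 36 mm across up to 18 mm from the foot, 29 mm at 68 mm, 27 mm near the mouth (the drawn barrel is slimmer). Centre of mass 42 mm from the foot.
- sleeve_top (a point): Centre of the sleeve's mouth, 93 mm from its foot along its z axis.
- empty_ring (a point): Centre of the empty ring engraved (44 mm across) in the middle of the lane, on the lane's top face, where the sleeve has to stand. x points across the lane, y along it.
- inspection_lane: Aluminium strip, fixed to the bench, 70 mm wide (its x), 300 mm long (its y), 20 mm high, with three engraved rings 100 mm apart along y; it runs away from the robot, its y axis pointing to the robot. Origin at the centre of its underside.
- press_plug_tall: White cylinder, 42 mm across and 48 mm high, standing on the ring at the lane's near end (towards the robot). Neighbour: leave it. Origin at the centre of its foot.
- lamination_stack: Grey laminated ring, 45 mm across and 31 mm high, standing on the ring at the lane's far end. Neighbour: leave it. Origin at the centre of its foot.
- loupe: Loupe lying flat beside the lane, left or right: round black frame 63 mm across, 12 mm high, with a clear lens, and a straight black handle 16 mm wide and high, 50 to 135 mm from the lens's centre along its own -x. Origin on the underside below the lens's centre; z up. 0.09 kg.
- lens_centre (a point): Centre of the loupe's lens, 6 mm above the loupe's underside.
- loupe_handle (a point): Point to grip on the handle: 85 mm from the lens's centre along the loupe's -x, 8 mm above its underside.
- focus_gauge: Fixed gauge stand: round dark base 72 mm across, steel post 12 mm thick, top 238 mm above the bench, standing behind the lane's far end. On the post a collar carries a thin pointer 60 mm long, along the gauge's own -x. Origin at the centre of the underside.
- focus_mark (a point): Tip of the gauge's pointer, 160 to 210 mm above the bench: its height marks the focal height, to which the centre of the lens has to be brought. z points up.
- wound_stator: Wound stator, 75 mm across, 42 mm high, loose beside the lane, on the other side from the loupe; leave it.
- copper_rotor: Copper rotor, 58 mm across, 35 mm high, loose beside the lane's far end; leave it.
- hub_plate: Flat golden hub plate, 113 mm across, 21 mm high, loose beside the lane's far end; leave it.
- thin_ring_bearing: Thin ring bearing, 34 mm across, 7 mm high, loose beside the lane's far end; leave it.
- press_tool_ring: White ring, 74 mm across, 27 mm high, loose beside the lane's near end; leave it.
- press_plug_short: White cylinder, 39 mm across, 33 mm high, loose beside the lane's near end; leave it.

How it is judged:
By the outcome, as a careful person would: the job done as asked, in the order asked, and still so for the second after the job is handed in, while the arm keeps its last pose, push and grip.
It also fails if it takes over 67 s, if anything falls off the work surface, if the arm or the gripper's body presses on something with over 40 N, if the wrist force passes 120 N, or if a joint passes its speed limit or range.

## Working session

There is one attempt and no reset: what is moved stays moved. The work goes in short steps, Python scripts to look and compute and a tool call to move; the robot and the scene stay as the last step left them, time stands still between calls to the robot, and variables do not carry over. Pictures are saved under pics/ and viewed, about 8 in all and at most 12, crops included, and the job is handed in when it is done.

Besides the shell and the picture viewer there is one more tool, called after "Request:" as a command line: name --argument value ..., lists and objects as JSON in quotes. jog_arm: Moves the arm, as the interface text tells. Its arguments: {"type":"object","properties":{"steps":{"type":"array","items":{"type":"array"}},"force":{"type":"number"}},"required":["steps"]}

```bash
mkdir -p pics; cat > h.py <<'E'
import numpy as np,cv2
from scipy.spatial.transform import Rotation as R
from station import monitor,cams,manip
def cal(n,st=None):
    c=cams.get_calibration(n);K=np.array([[c['fx'],0,c['cx']],[0,c['fy'],c['cy']],[0,0,1]])
    if n=='wrist':
        st=st or monitor.get_state();T=np.eye(4);T[:3,:3]=R.from_rotvec(st['orientation']).as_matrix();T[:3,3]=st['tcp_pos']
        return K,np.linalg.inv(T@np.array(c['hand_eye']))
    return K,np.array(c['world_to_cam'])
def ray(C,u,v):
    K,W=C;d=W[:3,:3].T@np.linalg.inv(K)@[u,v,1];return -W[:3,:3].T@W[:3,3],d
def plane(C,u,v,z):
    o,d=ray(C,u,v);return o+d*(z-o[2])/d[2]
def tri(*obs):
    A=np.zeros((3,3));b=np.zeros(3);L=[]
    for C,u,v in obs:
        o,d=ray(C,u,v);d=d/np.linalg.norm(d);P=np.eye(3)-np.outer(d,d);A+=P;b+=P@o;L.append((o,P))
    x=np.linalg.solve(A,b);return x,[np.linalg.norm(P@(x-o)) for o,P in L]
def proj(C,p):
    K,W=C;q=K@(W[:3,:3]@np.array(p)+W[:3,3]);return q[:2]/q[2]
def save(n,f):
    im=cams.get_image(n);cv2.imwrite('pics/'+f,cv2.cvtColor(im,cv2.COLOR_RGB2BGR));return im
E
python3 - <<'E'
from h import *
np.set_printoptions(precision=4,suppress=True)
s=monitor.get_state();print({k:np.round(v,4) for k,v in s.items()})
for n in('top','side','wrist'):save(n,n+'0.png')
for n in('top','side'):
    C=cal(n);print(n,C[0][0,0],ray(C,320,200))
print(cams.get_calibration('wrist'))
a=cv2.imread('pics/top0.png');b=cv2.imread('pics/side0.png')
E
```

```text
{'clock': np.float64(0.0), 'q': array([-1.2987,  0.0919,  1.2319,  0.    ,  1.8198, -0.0567]), 'qd': array([-0.0001, -0.0009,  0.0008,  0.001 , -0.0013, -0.0007]), 'joint_torque': array([ -0.0006, -45.873 , -41.8027,  -0.0004,   0.0114,  -0.    ]), 'tcp_pos': array([ 0.1937, -0.5676,  0.2301]), 'orientation': array([-3.0973, -0.5137,  0.0003]), 'force': array([ 0.133 , -0.4516, -0.1923]), 'ft_torque': array([-0.0352, -0.0285, -0.0559]), 'grip_width': np.float64(0.0853)}
top 409.9599370415556 (array([ 0.3509, -0.0027,  1.3947]), array([ 0.191 , -0.0305, -0.9816]))
side 451.12207525017374 (array([ 0.474 , -1.0129,  0.7668]), array([ 0.0972,  0.8398, -0.5341]))
{'fx': 291.515381621272, 'fy': 291.515381621272, 'cx': 315.6090811466552, 'cy': 197.58321624132157, 'hand_eye': array([[-0.0002, -0.9491, -0.315 ,  0.0793],
       [ 1.    , -0.0001, -0.0003,  0.0002],
       [ 0.0002, -0.315 ,  0.9491, -0.143 ],
       [ 0.    ,  0.    ,  0.    ,  1.    ]])}
```

View pics/top0.png

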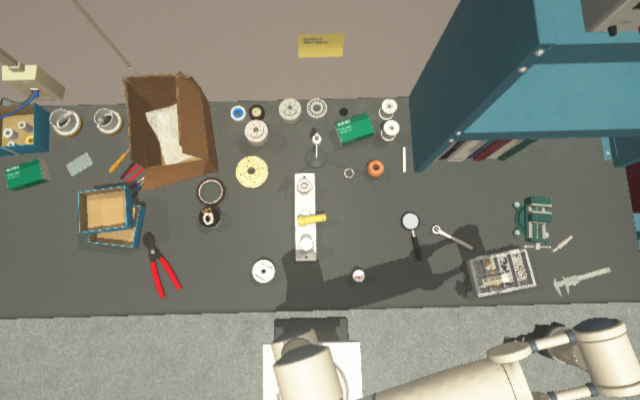

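View pics/side0.png

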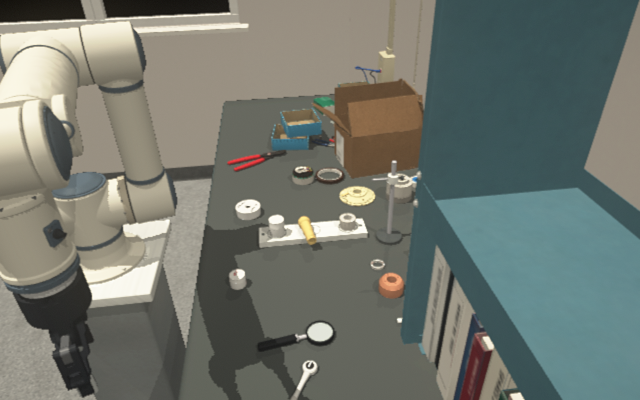

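The top view shows the lane at about (305,218), the sleeve on it with its mouth to the right at (326,217), the loupe's lens at (410,221) with its handle running to (418,258), and the gauge at (317,145). In the side view the sleeve is at (307,230), the loupe at (320,333) and the gauge post at (391,200).

```bash
python3 - <<'E'
from h import *
np.set_printoptions(precision=4,suppress=True)
a=cv2.imread('pics/top0.png');b=cv2.imread('pics/side0.png')
A=cv2.resize(a[120:280,280:440],None,fx=3.75,fy=3.75,interpolation=cv2.INTER_CUBIC)
B=cv2.resize(b[150:260,250:430],None,fx=4.4,fy=4.4,interpolation=cv2.INTER_CUBIC)
cv2.imwrite('pics/ctop.png',A);cv2.imwrite('pics/cside.png',B)
for n,im,roi in(('top',a,(290,200,340,240)),('side',b,(290,210,330,250))):
    h=cv2.cvtColor(im,cv2.COLOR_BGR2HSV);m=cv2.inRange(h,(15,110,80),(35,255,255));x0,y0,x1,y1=roi
    k=np.zeros_like(m);k[y0:y1,x0:x1]=m[y0:y1,x0:x1]
    ys,xs=np.nonzero(k);r=cv2.minAreaRect(np.c_[xs,ys].astype(np.float32));bx=cv2.boxPoints(r);C=cal(n)
    print(n,len(xs),r,[plane(C,*p,0.036) for p in bx])
E
```

```text
top 214 ((311.70770263671875, 219.16156005859375), (9.178569793701172, 27.41167449951172), 82.87498474121094) [array([0.5616, 0.0321, 0.036 ]), array([ 0.5707, -0.0595,  0.036 ]), array([ 0.5398, -0.0622,  0.036 ]), array([0.5308, 0.0289, 0.036 ])]
side 189 ((307.8000183105469, 229.60003662109375), (28.621667861938477, 10.733126640319824), 63.43495178222656) [array([0.5282, 0.0456, 0.036 ]), array([0.5577, 0.0655, 0.036 ]), array([ 0.5789, -0.0608,  0.036 ]), array([ 0.5514, -0.0774,  0.036 ])]
```

View pics/cside.png

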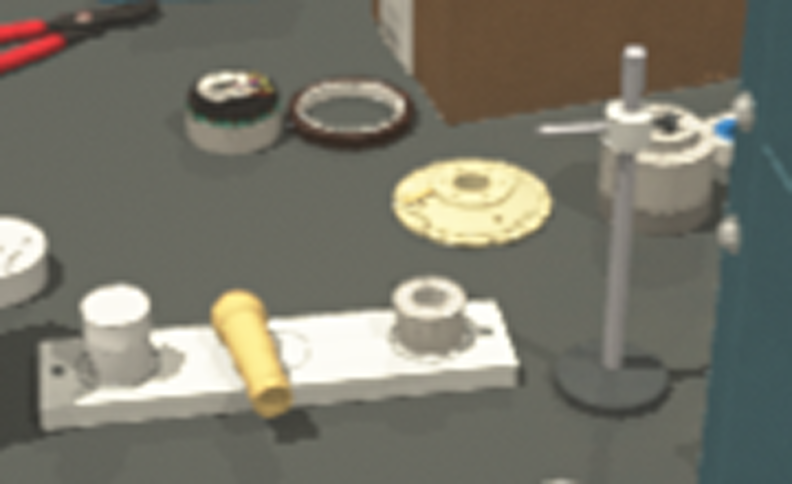

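The side crop shows the sleeve lying with its foot at crop (237,303) and its mouth at (272,402). The pointer tip is at crop (540,129), which is full-image (372.7,179.3).

Request:
jog_arm --steps '[[[4.3,-1.3,-0.2],0,8.5],[[4.3,-1.3,-0.2],0,8.5],[[4.3,-1.3,-0.2],0,8.5],[[4.3,-1.3,-0.2],0,8.5],[[4.3,-1.3,-0.2],0,8.5],[[4.3,-1.3,-0.2],0,8.5],[[4.3,-1.3,-0.2],0,8.5],[[4.3,-1.3,-0.2],0,8.5],[[4.3,-1.3,-0.2],0,8.5],[[4.3,-1.3,-0.2],0,8.5],[[0,0,0],9.45,8.5],[[0,0,0],9.45,8.5],[[0,0,0],0,8.5],[[0,0,0],0,8.5]]'

```text
clock: 1.9
tcp_pos: [0.5586, -0.3061, 0.2511]
orientation: [-3.141, -0.003, 0.001]
force: [0.2, -0.3, 0.5]
grip_width: 0.0848
```

```bash
cat >> h.py <<'E'
import json
def wsave(f):
    s=monitor.get_state();im=save('wrist',f);json.dump({k:np.array(s[k]).tolist() for k in('tcp_pos','orientation')},open('pics/'+f+'.json','w'));return im
def wcal(f): return cal('wrist',json.load(open('pics/'+f+'.json')))
E
python3 -c "
from h import *
wsave('w1.png')"
```

Request:
jog_arm --steps '[[[0.2,-4.9,0],0,8.5],[[0.2,-4.9,0],0,8.5],[[0.2,-4.9,0],0,8.5],[[0.2,-4.9,0],0,8.5],[[0.2,-4.9,0],0,8.5],[[0.2,-4.9,0],0,8.5],[[0,0,0],0,8.5],[[0,0,0],0,8.5]]'

```text
clock: 2.95
tcp_pos: [0.571, -0.0123, 0.2513]
orientation: [3.141, 0.0, 0.0]
force: [-0.7, -0.3, -0.6]
grip_width: 0.0853
```

```bash
python3 -c "
from h import *
wsave('w2.png')"
```

```text
(no output)
```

View pics/w1.png

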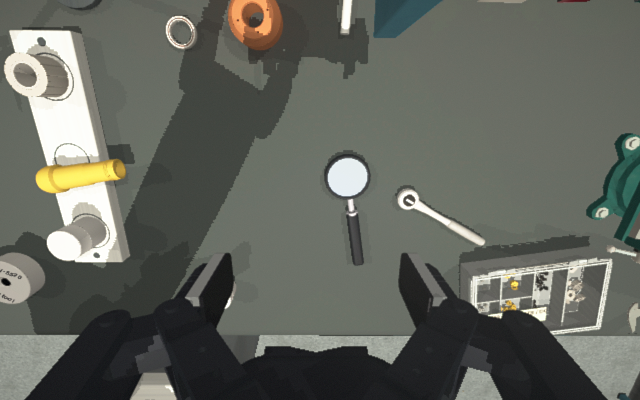

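View pics/w2.png

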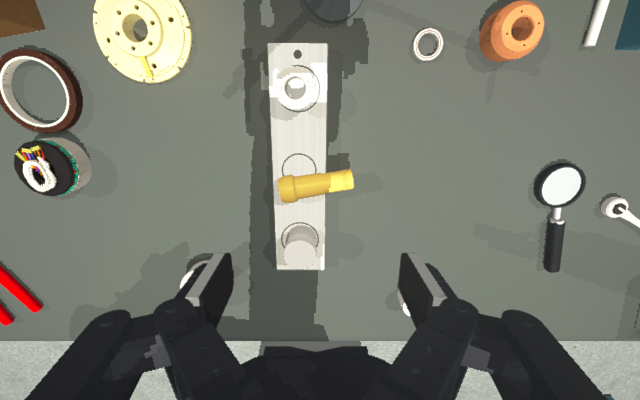

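In w1 the loupe's lens is at (348,177) with its handle end at (358,263), and the sleeve runs from (45,179) to (125,170). In w2 the lane corners are near (269,43), (327,43), (277,270) and (323,269), the empty ring is at about (298,167), the sleeve runs from foot (283,189) to mouth (353,180), and the lens is at (559,185).

```bash
cat > m.py <<'E'
from h import *
np.set_printoptions(precision=4,suppress=True)
F=('w1.png','w2.png');Cs=[wcal(f) for f in F];I=[cv2.imread('pics/'+f) for f in F]
print('cams',[ray(C,0,0)[0] for C in Cs])
def big(m,roi):
    x0,y0,x1,y1=roi;k=np.zeros_like(m);k[y0:y1,x0:x1]=m[y0:y1,x0:x1]
    c=max(cv2.findContours(k,cv2.RETR_EXTERNAL,cv2.CHAIN_APPROX_NONE)[0],key=cv2.contourArea);return c[:,0].astype(np.float32)
def onp(C,c,z): return np.array([plane(C,*p,z) for p in c])
# sleeve ends
E=[]
for C,im,roi in zip(Cs,I,((30,150,135,200),(265,160,365,210))):
    h=cv2.cvtColor(im,cv2.COLOR_BGR2HSV);c=big(cv2.inRange(h,(15,110,80),(35,255,255)),roi)
    r=cv2.minAreaRect(c);b=cv2.boxPoints(r);b=b[np.argsort(b[:,0])];foot=b[:2].mean(0);mouth=b[2:].mean(0)
    E.append((foot,mouth));print('sleeve px',foot,mouth,r)
    w=cv2.minAreaRect(onp(C,c,.036)[:,:2].astype(np.float32));print('  rect@.036',w)
for i,n in enumerate(('foot','mouth')):print(n,tri(*[(C,*e[i]) for C,e in zip(Cs,E)]))
# lens
L=[]
for C,im,roi in zip(Cs,I,((320,145,375,205),(530,155,590,215))):
    g=cv2.cvtColor(im,cv2.COLOR_BGR2GRAY);e=cv2.fitEllipse(big((g>170).astype(np.uint8),roi));L.append(e[0]);print('lens',e, plane(C,*e[0],.009))
print(tri(*[(C,*l) for C,l in zip(Cs,L)]))
# handle
H=[]
for C,im,roi in zip(Cs,I,((340,208,370,275),(540,218,570,280))):
    g=cv2.cvtColor(im,cv2.COLOR_BGR2GRAY);r=cv2.minAreaRect(big((g<42).astype(np.uint8),roi));b=cv2.boxPoints(r);b=b[np.argsort(b[:,1])]
    H.append((b[:2].mean(0),b[2:].mean(0)));print('handle',r,onp(C,H[-1],.016))
for i in(0,1):print(tri(*[(C,*e[i]) for C,e in zip(Cs,H)]))
# lane
C,im=Cs[1],I[1];g=cv2.cvtColor(im,cv2.COLOR_BGR2GRAY)
m=cv2.morphologyEx((g>125).astype(np.uint8),cv2.MORPH_OPEN,np.ones((5,5)))
c=big(m,(255,30,340,280));c=c[(c[:,0]<330)]
w=cv2.minAreaRect(onp(C,c,.02)[:,:2].astype(np.float32));print('lane',w,cv2.boxPoints(w))
print('ring', plane(C,298,168,.02),tri((Cs[0],72,157.5),(Cs[1],298,168)), proj(C,[*w[0],.02]))
c1=big((cv2.cvtColor(I[0],cv2.COLOR_BGR2GRAY)>125).astype(np.uint8),(8,25,125,265))
S=cal('side');print('gauge tip px side->',[plane(S,372.7,179.3,z) for z in(.16,.185,.21)])
E
python3 m.py
```

```text
cams [array([ 0.6381, -0.3066,  0.394 ]), array([ 0.6505, -0.0129,  0.3943])]
sleeve px [ 35.8156 180.0078] [125.3443 171.7181] ((80.57991027832031, 175.86297607421875), (28.157331466674805, 89.91168975830078), 84.70991516113281)
  rect@.036 ((0.5500035285949707, -0.00928013026714325), (0.034886837005615234, 0.1183524876832962), 10.967333793640137)
sleeve px [278.7115 190.5577] [352.1731 175.8654] ((315.44232177734375, 183.2115478515625), (26.867910385131836, 74.9163589477539), 78.69007110595703)
  rect@.036 ((0.550363302230835, -0.012356940656900406), (0.03567564859986305, 0.09602334350347519), 11.530415534973145)
foot (array([0.5463, 0.0321, 0.0524]), [np.float64(0.00015945887311122716), np.float64(0.00015945887311121407)])
mouth (array([ 0.554 , -0.0608,  0.0251]), [np.float64(0.003566537818444326), np.float64(0.00356653781844415)])
lens ((347.1026306152344, 176.7826690673828), (36.86124801635742, 38.8214225769043), 65.06461334228516) [ 0.54   -0.3495  0.009 ]
lens ((560.9133911132812, 185.6268768310547), (31.485015869140625, 42.68869400024414), 48.61299514770508) [ 0.5398 -0.3504
[... 364 characters left out ...]
3568  0.016 ]]
(array([ 0.4531, -0.355 ,  0.0207]), [np.float64(0.023083272723576444), np.float64(0.02308327272357654)])
(array([ 0.4138, -0.361 ,  0.0091]), [np.float64(0.005610814416123243), np.float64(0.0056108144161232795)])
lane ((0.5559279918670654, 0.008018828928470612), (0.31634917855262756, 0.07765239477157593), 0.8268387317657471) [[ 0.3972  0.0446]
 [ 0.3983 -0.0331]
 [ 0.7146 -0.0285]
 [ 0.7135  0.0491]]
ring [0.5671 0.0099 0.02  ] (array([0.5671, 0.01  , 0.0181]), [np.float64(0.00044052353618084854), np.float64(0.0004405235361807649)]) [299.603  176.2627]
gauge tip px side-> [array([0.7387, 0.0223, 0.16  ]), array([ 0.7278, -0.0203,  0.185 ]), array([ 0.7169, -0.063 ,  0.21  ])]
```

Request:
jog_arm --steps '[[[0,0,3.5],0,8.5],[[0,0,3.5],0,8.5],[[0,0,3],0,8.5],[[0,0,0],0,8.5],[[0,0,0],0,8.5]]'

```text
clock: 3.62
tcp_pos: [0.5715, -0.0129, 0.1528]
orientation: [3.141, -0.003, 0.003]
force: [-0.8, 0.4, 0.2]
grip_width: 0.0852
```

```bash
python3 - <<'E'
from h import *
wsave('w3.png');im=cv2.imread('pics/w3.png')
cv2.imwrite('pics/c3.png',cv2.resize(im[20:300,200:420],None,fx=2.1,fy=2.1,interpolation=cv2.INTER_CUBIC))
E
```

```text
(no output)
```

View pics/c3.png

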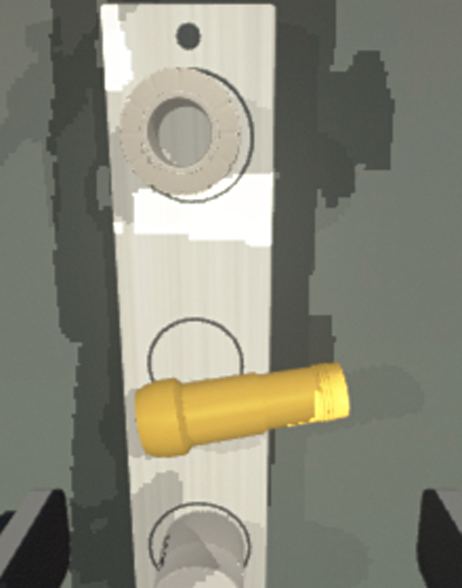

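The crop shows the ring's visible arc with left edge (148,362), top (195,318) and right edge (243,362), the sleeve's foot end at about (147,419) and mouth end at (343,390), and the lane's edges.

```bash
cat > m2.py <<'E'
from h import *
np.set_printoptions(precision=4,suppress=True)
f=lambda x,y:(x/2.1+200,y/2.1+20)
C=wcal('w3.png');im=cv2.imread('pics/w3.png');g=cv2.cvtColor(im,cv2.COLOR_BGR2GRAY)
for y in(40,320,370,480):
    row=g[int(y/2.1+20)].astype(int);d=np.diff(row);l=235+np.argmax(d[235:290]);r=300+np.argmin(d[300:345])
    a,b=[plane(C,u+1,int(y/2.1+20),.02) for u in(l,r)];print('lane',l,r,a,b,'w',a[1]-b[1],'mid',(a+b)/2)
pts=[(148,362),(152,342),(165,328),(180,320),(195,318),(211,320),(226,328),(238,342),(243,362),(149,378)]
P=np.array([plane(C,*f(*p),.02)[:2] for p in pts]);A=np.c_[2*P,np.ones(len(P))];s=np.linalg.lstsq(A,(P**2).sum(1),rcond=None)[0]
print('ring',s[:2],'d',2*np.sqrt(s[2]+s[:2]@s[:2]))
fe=[plane(C,*f(x,5),.02) for x in(101,275)];print('far end',fe)
h=cv2.cvtColor(im,cv2.COLOR_BGR2HSV);m=cv2.inRange(h,(15,110,80),(35,255,255));k=np.zeros_like(m);k[185:245,255:375]=m[185:245,255:375]
ys,xs=np.nonzero(k);cols=np.arange(xs.min()+3,xs.max()-2)
mid=np.array([[c,(ys[xs==c].min()+ys[xs==c].max())/2] for c in cols]);wd=[np.ptp(ys[xs==c])+1 for c in cols]
q=np.polyfit(mid[:,0],mid[:,1],1);print('cols',xs.min(),xs.max(),'fit',q,'w',wd[::8])
for u in(xs.min(),xs.max()):print(plane(C,u,np.polyval(q,u),.036),plane(C,u,np.polyval(q,u),.033))
# height check of mouth right tip across w2,w3
C2=wcal('w2.png');C1=wcal('w1.png')
print('tip tri',tri((C2,353,180),(C,*f(345,390))),'foot',tri((C1,37,180),(C,*f(136,420))))
S=cal('side');print('ring mid of far ring',plane(C,*f(187,135),.02))
for n,z in(('side',.036),):
  print(proj(S,[.546,.03,.036]),proj(S,[.556,-.06,.034]))
# loupe handle
for F,roi in(('w1.png',(335,205,375,280)),('w2.png',(535,212,575,280))):
    I=cv2.imread('pics/'+F);G=cv2.cvtColor(I,cv2.COLOR_BGR2GRAY);x0,y0,x1,y1=roi
    b=(G[y0:y1,x0:x1]<45).astype(np.uint8);n,lab,stt,cen=cv2.connectedComponentsWithStats(b);i=1+np.argmax(stt[1:,4])
    yy,xx=np.nonzero(lab==i);r=cv2.minAreaRect(np.c_[xx+x0,yy+y0].astype(np.float32));B=cv2.boxPoints(r);B=B[np.argsort(B[:,1])]
    Cx=wcal(F);e=[B[:2].mean(0),B[2:].mean(0)];print('handle',stt[i],r,[plane(Cx,*p,.012) for p in e],e)
E
python3 m2.py
```

```text
lane 248 330 [0.7009 0.0424 0.02  ] [ 0.7008 -0.0269  0.02  ] w 0.06929076982016394 mid [0.7008 0.0078 0.02  ]
lane 256 328 [0.5859 0.0432 0.02  ] [ 0.5857 -0.0266  0.02  ] w 0.06974403423037762 mid [0.5858 0.0083 0.02  ]
lane 271 327 [0.5614 0.0298 0.02  ] [ 0.5613 -0.0259  0.02  ] w 0.05571759190378449 mid [0.5614 0.002  0.02  ]
lane 261 326 [0.5037 0.0432 0.02  ] [ 0.5035 -0.0255  0.02  ] w 0.06870892111518045 mid [0.5036 0.0089 0.02  ]
ring [0.5637 0.0087] d 0.04568599113488955
far end [array([0.7133, 0.0423, 0.02  ]), array([ 0.7131, -0.0267,  0.02  ])]
cols 264 366 fit [ -0.1585 262.7828] w [np.int64(27), np.int64(35), np.int64(36), np.int64(30), np.int64(30), np.int64(29), np.int64(30), np.int64(28), np.int64(27), np.int64(27), np.int64(26), np.int64(28), np.int64(22)]
[0.5414 0.0363 0.036 ] [0.5401 0.0368 0.033 ]
[ 0.5577 -0.0612  0.036 ] [ 0.5566 -0.0618  0.033 ]
tip tri (array([ 0.5502, -0.0629,  0.018 ]), [np.float64(7.219613975787576e-05), np.float64(7.219613975781673e-05)]) foot (array([0.5466, 0.0333, 0.0491]), [np.float64(0.0010860885619139152), np.float64(0.0010860885619139561)])
ring mid of far ring [0.6651 0.0097 0.02  ]
[303.3652 221.747 ] [310.4304 241.2437]
handle [17 48  1  3  3] ((352.0, 254.0), (2.0, 0.0), -90.0) [array([ 0.4252, -0.3605,  0.012 ]), array([ 0.4218, -0.3607,  0.012 ])] [array([352., 253.], dtype=float32), array([352., 255.], dtype=float32)]
handle [  9  11  10  48 254] ((548.3515014648438, 246.48513793945312), (5.970223426818848, 46.866249084472656), 5.710593223571777) [array([ 0.4851, -0.3479,  0.012 ]), array([ 0.4089, -0.3603,  0.012 ])] [array([550.6832, 223.1683], dtype=float32), array([546.0198, 269.802 ], dtype=float32)]
```

Request:
jog_arm --steps '[[[0,0,0],10.1,8.5],[[0,0,0],10.1,8.5],[[0,0,0],10.1,8.5],[[0,0,0],10.1,8.5],[[0,0,0],10.1,8.5],[[0,0,0],10.1,8.5],[[0,0,0],10.1,8.5],[[0,0,0],9.9,8.5],[[2.9,2.2,4],0,8.5],[[0,0,0],0,8.5],[[0,0,0],0,8.5]]'

```text
clock: 5.05
tcp_pos: [0.5457, -0.1105, 0.1089]
orientation: [-2.463, 1.872, 0.028]
force: [-0.0, -0.4, 1.2]
grip_width: 0.0851
```

```bash
python3 - <<'E'
from h import *
s=monitor.get_state();M=R.from_rotvec(s['orientation']).as_matrix();print(s['tcp_pos'],M.round(3),s['q'])
print('tool move',M.T@(np.array([.554,-.045,.013])-s['tcp_pos'])*100)
wsave('w4.png')
E
```

```text
[ 0.545721   -0.11045072  0.10886088] [[ 0.268 -0.963  0.014]
 [-0.962 -0.267  0.049]
 [-0.043 -0.027 -0.999]] [-0.2922241  -0.01759726  1.55932822  0.05124673  1.60017389  2.58002823]
tool move [-5.66088345 -2.28511737  9.90702255]
```

View pics/w4.png

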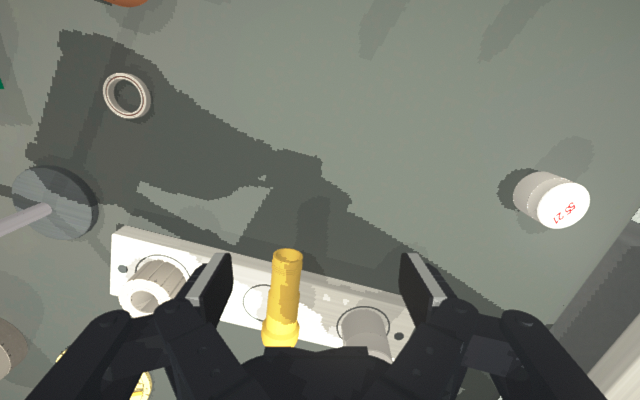

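w4 shows that joint 6 is at its limit, so the tool stopped short of the turn with a slight tilt. The sleeve at (283,300) and its neighbours are untouched. I'll turn the other way.

Request:
jog_arm --steps '[[[0,0,-1],-10.5,8.5],[[0,0,-1],-10.5,8.5],[[0,0,0],-10.5,8.5],[[0,0,0],-10.5,8.5],[[0,0,0],-10.5,8.5],[[0,0,0],-10.5,8.5],[[0,0,0],-10.5,8.5],[[0,0,0],-10.5,8.5],[[0,0,0],-10.5,8.5],[[0,0,0],-10.5,8.5],[[0,0,0],-10.5,8.5],[[0,0,0],-10.5,8.5],[[0,0,0],-10.5,8.5],[[0,0,0],-10.5,8.5],[[0,0,0],-10.5,8.5],[[0,0,0],-10.5,8.5],[[0,0,0],-7,8.5],[[0,0,0],0,8.5],[[0,0,0],0,8.5]]'

```text
clock: 7.48
tcp_pos: [0.5452, -0.1109, 0.1279]
orientation: [-1.996, -2.398, -0.072]
force: [-0.5, 0.0, -0.7]
grip_width: 0.0848
```

```bash
cat > st.py <<'E'
from h import *
import sys
np.set_printoptions(precision=4,suppress=True)
s=monitor.get_state();M=R.from_rotvec(s['orientation']).as_matrix();print(s['clock'],s['tcp_pos'],'yaw',np.degrees(np.arctan2(M[1,0],M[0,0])),'zax',M[:,2],'q',s['q'],'F',s['force'],'g',s['grip_width'])
if len(sys.argv)>1:print('tool move cm',M.T@(np.array([float(a) for a in sys.argv[1:4]])-s['tcp_pos'])*100)
E
python3 st.py .554 -.045 .013
```

```text
7.475 [ 0.5452 -0.1109  0.1279] yaw 100.48557483828377 zax [ 0.0133  0.049  -0.9987] q [-0.2931 -0.0242  1.5319  0.0508  1.6352 -0.4723] F [-0.4806  0.04   -0.7486] g 0.0847696620350004
tool move cm [ 5.7916  1.8075 11.8118]
```

Request:
jog_arm --steps '[[[0,0,0],-10.5,8.5],[[0,0,0],-10.5,8.5],[[0,0,0],-10.5,8.5],[[0,0,0],-10.5,8.5],[[0,0,0],-10.5,8.5],[[0,0,0],-10.5,8.5],[[0,0,0],-10.5,8.5],[[0,0,0],-10.5,8.5],[[0,0,0],-10.5,8.5],[[0,0,0],-10.5,8.5],[[0,0,0],-10.5,8.5],[[0,0,0],-10.5,8.5],[[0,0,0],0,8.5]]'

```text
clock: 9.1
tcp_pos: [0.5469, -0.1035, 0.1275]
orientation: [-1.211, 2.869, 0.056]
force: [0.0, 0.7, 0.1]
grip_width: 0.0846
```

```bash
python3 st.py
```

```text
9.1 [ 0.5469 -0.1035  0.1275] yaw -134.25824509003309 zax [ 0.0104  0.0434 -0.999 ] q [-0.2755 -0.0226  1.5309  0.0447  1.6349 -2.6422] F [0.0037 0.6862 0.0531] g 0.08460268672751957
```

Request:
jog_arm --steps '[[[0,0,0],-9,8.5],[[0,0,0],0,8.5]]'

```text
clock: 9.35
tcp_pos: [0.5545, -0.0613, 0.1278]
orientation: [-1.356, 2.823, 0.012]
force: [-0.2, -0.9, -0.5]
grip_width: 0.0847
```

```bash
python3 st.py
```

```text
9.35 [ 0.5545 -0.0613  0.1278] yaw -128.68610007901813 zax [ 0.0054  0.0108 -0.9999] q [-0.1781 -0.0218  1.529   0.0116  1.631  -2.6438] F [-0.153  -0.8847 -0.4976] g 0.0847140819878284
```

Request:
jog_arm --steps '[[[0,0,0],-2.8,8.5],[[0,0,0],0,8.5]]'

```text
clock: 9.6
tcp_pos: [0.5561, -0.0504, 0.1276]
orientation: [-1.396, 2.811, -0.003]
force: [-0.7, 0.1, -0.6]
grip_width: 0.0851
```

```bash
python3 st.py
```

```text
9.6 [ 0.5561 -0.0504  0.1276] yaw -127.18671648744254 zax [ 0.0034 -0.0001 -1.    ] q [-0.1516 -0.0197  1.5274  0.0004  1.6305 -2.6442] F [-0.7081  0.062  -0.5647] g 0.08508839414264402
```

Request:
jog_arm --steps '[[[0,0,0],10.25,8.5],[[0,0,0],10.25,8.5],[[0,0,0],10.25,8.5],[[0,0,0],10.25,8.5],[[0,0,0],10.25,8.5],[[0,0,0],10.25,8.5],[[0,0,0],10.25,8.5],[[0,0,0],10.25,8.5],[[0,0,0],10.25,8.5],[[0,0,0],10.25,8.5],[[0,0,0],10.25,8.5],[[0,0,0],10.25,8.5],[[0,0,0],10.25,8.5],[[0,0,0],0,8.5],[[0,0,0],0,8.5]]'

```text
clock: 11.48
tcp_pos: [0.556, -0.0512, 0.1275]
orientation: [2.024, 2.399, 0.003]
force: [-0.4, -0.0, 0.5]
grip_width: 0.0849
```

```bash
python3 st.py .554 -.045 .013
```

```text
11.475 [ 0.556  -0.0512  0.1275] yaw 99.68556679329478 zax [ 0.0033 -0.0001 -1.    ] q [-0.153  -0.0197  1.5275  0.0004  1.6305 -0.322 ] F [-0.4417 -0.0284  0.5178] g 0.08486990603991737
tool move cm [ 0.6527 -0.1257 11.4491]
```

Request:
jog_arm --steps '[[[0.65,-0.12,2],0,8.5],[[0,0,2.5],0,8.5],[[0,0,2.5],0,8.5],[[0,0,2.5],0,7],[[0,0,1.95],0,6],[[0,0,0],0,5],[[0,0,0],0,4],[[0,0,0],0,3.4],[[0,0,0],0,3.4]]' --force 20

```text
clock: 12.6
tcp_pos: [0.5548, -0.0447, 0.0141]
orientation: [2.026, 2.395, 0.005]
force: [-0.0, 0.2, -0.9]
grip_width: 0.0341
```

```bash
python3 st.py .554 -.045 .013; python3 -c "
from h import *
im=wsave('w5.png');cv2.imwrite('pics/c5.png',cv2.imread('pics/w5.png')[150:400,120:520])"
```

```text
12.6 [ 0.5548 -0.0447  0.0141] yaw 99.53265116846187 zax [ 0.0051 -0.0004 -1.    ] q [-0.1418  0.039   1.6734  0.0004  1.424  -0.3082] F [-0.0034  0.1551 -0.9425] g 0.034057701311997625
tool move cm [-0.0144 -0.0798  0.1048]
```

View pics/c5.png

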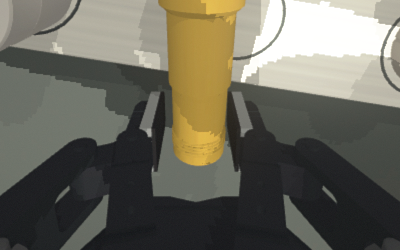

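w5 shows the barrel centred between the pads, which are clear of the lane edge. Next I close at 20 N and raise it along an arc about the foot edge.

Request:
jog_arm --steps '[[[0,0,0],0,2.2],[[0,0,0],0,2.0],[[0,0,0],0,2.0],[[0,0,0],0,2.0],[[0.43,0,-1.3],0,2.0],[[0.64,0,-1.25],0,2.0],[[0.85,0,-1.1],0,2.0],[[1.02,0,-0.95],0,2.0],[[1.16,0,-0.77],0,2.0],[[1.26,0,-0.55],0,2.0],[[1.33,0,-0.35],0,2.0],[[1.36,0,-0.2],0,2.0],[[1.35,0,-0.2],0,2.0],[[0,0,-0.5],0,2.0],[[0,0,-0.5],0,2.0],[[0,0,0],0,2.0]]' --force 20

```text
clock: 14.65
tcp_pos: [0.5388, 0.0477, 0.0905]
orientation: [2.028, 2.395, 0.005]
force: [-0.1, 0.0, -4.2]
grip_width: 0.0269
```

```bash
python3 st.py; python3 -c "
from h import *
wsave('w6.png');a=cv2.imread('pics/w6.png')[150:400,160:480]
save('side','s6.png');b=cv2.resize(cv2.imread('pics/s6.png')[160:260,240:390],None,fx=3,fy=3,interpolation=cv2.INTER_CUBIC)
a=cv2.copyMakeBorder(a,0,50,0,0,0);cv2.imwrite('pics/c6.png',np.hstack([a,b]))"
```

```text
14.65 [0.5388 0.0477 0.0905] yaw 99.49372717151543 zax [ 0.0047 -0.0002 -1.    ] q [ 0.0255 -0.0539  1.6268 -0.0004  1.5639 -0.1401] F [-0.1067  0.0056 -4.1687] g 0.026854373507952285
```

View pics/c6.png

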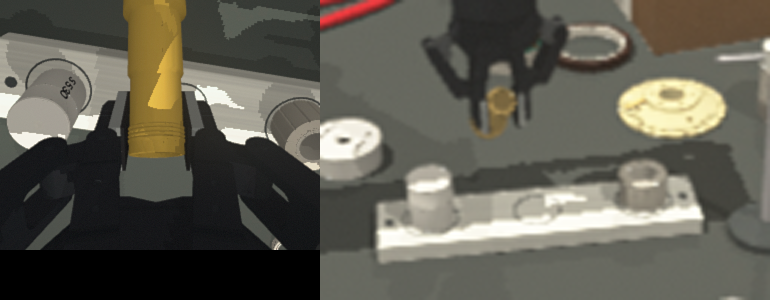

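c6 shows the sleeve held firmly and still about horizontal, because the 20 N grip did not let it swing. The neighbours are untouched. I'll set its foot back on the lane, offset so that it can pivot into the ring, and try a slackened grip.

Request:
jog_arm --steps '[[[-3.4,0.45,0],0,2.0],[[-3.4,0.45,0],0,2.0],[[-3.4,0.45,0],0,2.0],[[-3.5,0.45,0],0,2.0],[[0,0,2.0],0,2.0],[[0,0,2.0],0,2.0],[[0,0,2.0],0,2.0],[[0,0,1.0],0,2.0],[[0,0,0],0,2.0],[[0,0,0],0,2.0]]'

```text
clock: 16.0
tcp_pos: [0.581, -0.0936, 0.0239]
orientation: [2.021, 2.379, -0.01]
force: [-0.7, -31.9, 11.0]
grip_width: 0.0271
```

```bash
python3 st.py .5792 -.0844 .0155
```

```text
16.0 [ 0.581  -0.0936  0.0239] yaw 99.29354913358632 zax [ 0.0107 -0.0179 -0.9998] q [-0.2086  0.1078  1.5831 -0.0154  1.4365 -0.3689] F [ -0.725  -31.8532  11.02  ] g 0.027088633740306536
tool move cm [ 0.9487 -0.0376  0.8204]
```

Request:
jog_arm --steps '[[[-1,0,-1.5],0,2.0],[[0,0,-2.5],0,2.0],[[0,0,-2.5],0,2.0],[[0,0,-1.5],0,2.0],[[0,0,0],0,2.0],[[0,0,0],0,2.0]]'

```text
clock: 16.75
tcp_pos: [0.5797, -0.0934, 0.0981]
orientation: [2.028, 2.398, 0.002]
force: [-0.5, -0.6, -3.9]
grip_width: 0.027
```

```bash
python3 st.py; python3 -c "
from h import *
wsave('w7.png');a=cv2.imread('pics/w7.png')[150:400,160:480]
save('side','s7.png');b=cv2.resize(cv2.imread('pics/s7.png')[160:260,240:390],None,fx=3,fy=3,interpolation=cv2.INTER_CUBIC)
a=cv2.copyMakeBorder(a,0,50,0,0,0);cv2.imwrite('pics/c7.png',np.hstack([a,b]))"
```

```text
16.75 [ 0.5797 -0.0934  0.0981] yaw 99.555577008069 zax [ 0.0011  0.0005 -1.    ] q [-0.2182  0.0704  1.4881  0.0007  1.5821 -0.3849] F [-0.4595 -0.6197 -3.9212] g 0.02704584945977755
```

View pics/c7.png

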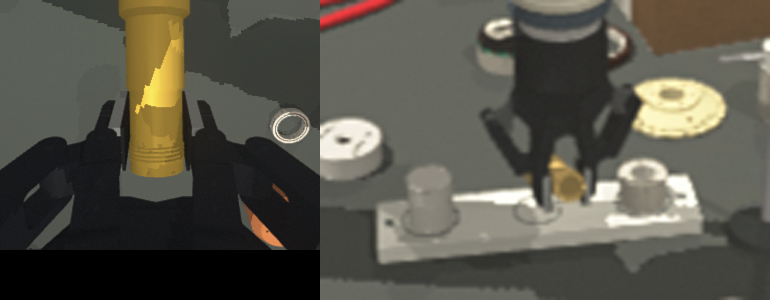

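```bash
python3 - <<'E'
from h import *
c=cams.get_calibration('wrist');H=np.linalg.inv(np.array(c['hand_eye']))
def px(x,z,y=0):
    q=H@[x,y,z,1];return c['fx']*q[0]/q[2]+c['cx'],c['fy']*q[1]/q[2]+c['cy'],q[2]
for s0 in(76,80):
  for ph in(0,15,30,45,60,75,90):
    p=np.radians(ph);o=[]
    for s,r in((93,13.5),(51,15),(18,18),(0,18)):
        x=(s0-s)/1e3*np.cos(p);z=-.023+(s0-s)/1e3*np.sin(p);u,v,d=px(x,z);o.append((s,round(v),round(2*r/1e3*c['fx']/d)))
    print(s0,ph,o)
for f in('w5','w6','w7'):
    h=cv2.cvtColor(cv2.imread(f'pics/{f}.png'),cv2.COLOR_BGR2HSV);m=cv2.inRange(h,(14,100,30),(36,255,255));print(f,[(r,int((m[r,250:380]>0).sum())) for r in range(60,345,12)])
E
```

```text
76 0 [(93, 308, 54), (51, 230, 67), (18, 158, 87), (0, 112, 91)]
76 15 [(93, 313, 56), (51, 226, 64), (18, 156, 77), (0, 117, 78)]
76 30 [(93, 316, 58), (51, 226, 61), (18, 162, 70), (0, 130, 68)]
76 45 [(93, 317, 60), (51, 229, 58), (18, 174, 64), (0, 148, 61)]
76 60 [(93, 314, 62), (51, 235, 56), (18, 190, 59), (0, 170, 55)]
76 75 [(93, 309, 63), (51, 243, 55), (18, 208, 56), (0, 193, 52)]
76 90 [(93, 302, 64), (51, 252, 54), (18, 228, 54), (0, 218, 50)]
80 0 [(93, 301, 55), (51, 222, 67), (18, 148, 88), (0, 102, 92)]
80 15 [(93, 305, 56), (51, 218, 64), (18, 147, 77), (0, 108, 78)]
80 30 [(93, 307, 58), (51, 218, 60), (18, 155, 69), (0, 123, 68)]
80 45 [(93, 307, 59), (51, 222, 57), (18, 168, 63), (0, 143, 60)]
80 60 [(93, 305, 60), (51, 229, 55), (18, 185, 58), (0, 165, 55)]
80 75 [(93, 301, 61), (51, 238, 54), (18, 204, 55), (0, 190, 51)]
80 90 [(93, 296, 62), (51, 249, 52), (18, 226, 53), (0, 216, 49)]
w5 [(60, 0), (72, 0), (84, 0), (96, 0), (108, 75), (120, 85), (132, 88), (144, 88), (156, 83), (168, 69), (180, 68), (192, 66), (204, 65), (216, 63), (228, 63), (240, 56), (252, 55), (264, 53), (276, 53), (288, 53), (300, 49), (312, 30), (324, 0), (336, 0)]
w6 [(60, 0), (72, 0), (84, 0), (96, 0), (108, 0), (120, 0), (132, 47), (144, 59), (156, 63), (168, 60), (180, 54), (192, 54), (204, 55), (216, 55), (228, 51), (240, 51), (252, 54), (264, 54), (276, 55), (288, 57), (300, 56), (312, 0), (324, 0), (336, 0)]
w7 [(60, 0), (72, 0), (84, 0), (96, 0), (108, 0), (120, 28), (132, 63), (144, 70), (156, 71), (168, 63), (180, 59), (192, 59), (204, 58), (216, 59), (228, 59), (240, 53), (252, 55), (264, 54), (276, 55), (288, 55), (300, 56), (312, 53), (324, 41), (336, 0)]
```

The silhouette widths put the foot about 45° down in w6 and about 30° down in w7, after the lane pushed it back. So gravity nearly turns it at 20 N, and short upward jerks with slow returns should ratchet it further.

Request:
jog_arm --steps '[[[0,0,-6],0,2.0],[[0,0,0],0,2.0],[[0,0,1.5],0,2.0],[[0,0,1.5],0,2.0],[[0,0,1.5],0,2.0],[[0,0,1.5],0,2.0],[[0,0,-6.2],0,2.0],[[0,0,0],0,2.0],[[0,0,1.5],0,2.0],[[0,0,1.5],0,2.0],[[0,0,1.5],0,2.0],[[0,0,1.5],0,2.0],[[0,0,-6.2],0,2.0],[[0,0,0],0,2.0]]'

```text
clock: 18.6
tcp_pos: [0.5824, -0.0944, 0.1689]
orientation: [2.022, 2.39, 0.01]
force: [0.1, -0.1, -3.1]
grip_width: 0.0268
```

```bash
cat > tilt.py <<'E'
from h import *
import sys
from scipy.optimize import least_squares
c=cams.get_calibration('wrist');H=np.linalg.inv(np.array(c['hand_eye']))
f=sys.argv[1]
if len(sys.argv)>2: wsave(f)
im=cv2.imread('pics/'+f);h=cv2.cvtColor(im,cv2.COLOR_BGR2HSV);m=cv2.inRange(h,(14,100,30),(36,255,255));k=m[60:345,250:380]
n,lab,st,_=cv2.connectedComponentsWithStats(k);k=lab==1+np.argmax(st[1:,4]);w=k.sum(1);r=np.nonzero(w>15)[0]+60
print('rows',r.min(),r.max(),[(i,int(w[i-60])) for i in range(r.min(),r.max(),7)])
E
python3 tilt.py w8.png 1; python3 tilt.py w7.png; python3 tilt.py w6.png; python3 st.py
```

```text
rows 121 326 [(121, 28), (128, 55), (135, 64), (142, 67), (149, 70), (156, 70), (163, 70), (170, 60), (177, 58), (184, 57), (191, 58), (198, 58), (205, 58), (212, 58), (219, 58), (226, 58), (233, 58), (240, 54), (247, 57), (254, 57), (261, 56), (268, 56), (275, 58), (282, 55), (289, 54), (296, 57), (303, 55), (310, 53), (317, 54), (324, 38)]
rows 120 326 [(120, 28), (127, 58), (134, 65), (141, 68), (148, 71), (155, 72), (162, 71), (169, 62), (176, 59), (183, 59), (190, 59), (197, 58), (204, 58), (211, 58), (218, 59), (225, 59), (232, 59), (239, 55), (246, 54), (253, 54), (260, 55), (267, 55), (274, 55), (281, 55), (288, 55), (295, 57), (302, 56), (309, 53), (316, 54), (323, 45)]
rows 123 307 [(123, 22), (130, 45), (137, 55), (144, 59), (151, 63), (158, 63), (165, 63), (172, 53), (179, 54), (186, 54), (193, 54), (200, 55), (207, 55), (214, 55), (221, 55), (228, 51), (235, 50), (242, 52), (249, 54), (256, 54), (263, 54), (270, 55), (277, 57), (284, 57), (291, 59), (298, 57), (305, 54)]
18.65 [ 0.5817 -0.0942  0.1665] yaw 99.5291963067025 zax [ 0.0094 -0.0014 -1.    ] q [-0.2187  0.05    1.3882  0.0006  1.694  -0.3849] F [-0.2027  0.6102 -3.5126] g 0.026613015558642282
```

Request:
jog_arm --steps '[[[-0.5,0,3.5],0,2.0],[[0,0,3.5],0,2.0],[[0,0,3.5],0,2.0],[[0,0,2.4],0,2.0],[[0.4,0,0.1],0,2.0],[[0.3,0,0.15],0,2.0],[[0,0,0],0,2.0]]'

```text
clock: 19.52
tcp_pos: [0.5811, -0.0917, 0.0337]
orientation: [2.026, 2.395, 0.005]
force: [-0.9, 0.5, -2.5]
grip_width: 0.027
```

```bash
python3 st.py .577 -.0916 .035; python3 tilt.py w9.png 1
```

```text
19.525 [ 0.5811 -0.0917  0.0337] yaw 99.5571164594236 zax [ 0.0057 -0.0005 -1.    ] q [-0.2148  0.1065  1.5663  0.0007  1.4631 -0.3817] F [-0.9142  0.4909 -2.4658] g 0.02703187743606118
tool move cm [ 0.0815 -0.3985 -0.1308]
rows 121 325 [(121, 25), (128, 55), (135, 63), (142, 67), (149, 70), (156, 70), (163, 70), (170, 60), (177, 58), (184, 58), (191, 59), (198, 58), (205, 58), (212, 58), (219, 58), (226, 58), (233, 59), (240, 54), (247, 55), (254, 54), (261, 54), (268, 54), (275, 55), (282, 55), (289, 55), (296, 56), (303, 56), (310, 54), (317, 54), (324, 38)]
```

Request:
jog_arm --steps '[[[0.25,0,0],0,2.0],[[0,0,0],0,2.0]]'

```text
clock: 19.82
tcp_pos: [0.5806, -0.0903, 0.0335]
orientation: [2.026, 2.394, 0.004]
force: [0.7, -4.2, -1.1]
grip_width: 0.0266
```

Request:
jog_arm --steps '[[[0.25,0,0],0,2.0],[[0,0,0],0,2.0]]'

```text
clock: 20.08
tcp_pos: [0.5806, -0.0896, 0.0341]
orientation: [2.025, 2.391, 0.001]
force: [0.9, -9.6, 0.7]
grip_width: 0.0269
```

Request:
jog_arm --steps '[[[0.33,0,-0.49],0,2.0],[[0.33,0,-0.49],0,2.0],[[0.4,0,-0.43],0,2.0],[[0.4,0,-0.43],0,2.0],[[0,0,0],0,2.0]]'

```text
clock: 20.7
tcp_pos: [0.5777, -0.0745, 0.0526]
orientation: [2.026, 2.392, 0.002]
force: [-1.1, -7.0, 0.9]
grip_width: 0.0269
```

```bash
python3 st.py; python3 tilt.py w10.png 1
```

```text
20.7 [ 0.5777 -0.0745  0.0526] yaw 99.47411289637475 zax [ 0.006  -0.0037 -1.    ] q [-0.1851  0.0775  1.5627 -0.0026  1.4948 -0.3503] F [-1.0799 -6.9727  0.8782] g 0.026940080665781678
rows 138 322 [(138, 22), (145, 43), (152, 54), (159, 59), (166, 62), (173, 63), (180, 62), (187, 53), (194, 53), (201, 54), (208, 55), (215, 55), (222, 56), (229, 56), (236, 56), (243, 53), (250, 54), (257, 54), (264, 54), (271, 56), (278, 55), (285, 55), (292, 59), (299, 59), (306, 59), (313, 57), (320, 56)]
```

It is pivoting about the lane edge, now about 47° down, and the contact force is small. I continue the arc.

Request:
jog_arm --steps '[[[0.47,0,-0.36],0,2.0],[[0.47,0,-0.36],0,2.0],[[0.52,0,-0.28],0,2.0],[[0.52,0,-0.28],0,2.0],[[0.55,0,-0.2],0,2.0],[[0.55,0,-0.2],0,2.0],[[0,0,0],0,2.0]]'

```text
clock: 21.62
tcp_pos: [0.5716, -0.0414, 0.0673]
orientation: [2.027, 2.398, 0.004]
force: [-0.4, 0.7, -2.5]
grip_width: 0.027
```

```bash
python3 st.py; python3 tilt.py w11.png 1
```

```text
21.625 [ 0.5716 -0.0414  0.0673] yaw 99.57736633187763 zax [ 0.0029  0.001  -1.    ] q [-0.1324  0.0467  1.5681  0.0013  1.524  -0.2996] F [-0.4056  0.6505 -2.472 ] g 0.026963821956887915
rows 154 323 [(154, 16), (161, 40), (168, 50), (175, 56), (182, 58), (189, 58), (196, 55), (203, 50), (210, 52), (217, 52), (224, 54), (231, 54), (238, 55), (245, 52), (252, 53), (259, 54), (266, 56), (273, 56), (280, 58), (287, 60), (294, 62), (301, 60), (308, 62), (315, 56), (322, 26)]
```

Request:
jog_arm --steps '[[[0.5,0,0],0,2.0],[[0.5,0,0],0,2.0],[[0.5,0,0],0,2.0],[[0.5,0,0],0,2.0],[[0,0,0],0,2.0]]'

```text
clock: 22.3
tcp_pos: [0.5683, -0.0219, 0.0673]
orientation: [2.027, 2.397, 0.004]
force: [0.1, -0.6, -2.3]
grip_width: 0.0269
```

```bash
python3 st.py .5637 .0083 .07; python3 tilt.py w12.png 1
```

```text
22.3 [ 0.5683 -0.0219  0.0673] yaw 99.56918388225198 zax [ 0.0031  0.0004 -1.    ] q [-0.0987  0.035   1.5801  0.0007  1.5234 -0.2657] F [ 0.0742 -0.6431 -2.2748] g 0.02694475645226109
tool move cm [ 3.0519  0.0446 -0.2674]
rows 154 323 [(154, 18), (161, 40), (168, 50), (175, 56), (182, 58), (189, 58), (196, 54), (203, 50), (210, 50), (217, 52), (224, 53), (231, 54), (238, 56), (245, 52), (252, 53), (259, 54), (266, 56), (273, 56), (280, 57), (287, 60), (294, 62), (301, 60), (308, 62), (315, 56), (322, 26)]
```

Request:
jog_arm --steps '[[[-1,0,0],0,2.0],[[0,0,0.2],0,2.0],[[0,0,0.15],0,2.0],[[0,0,0],0,2.0]]'

```text
clock: 22.85
tcp_pos: [0.5708, -0.0339, 0.0666]
orientation: [2.027, 2.393, 0.003]
force: [-4.3, -3.2, 8.6]
grip_width: 0.0267
```

Request:
jog_arm --steps '[[[0.2,0,0.2],0,2.0],[[0.2,0,0],0,2.0]]'

```text
clock: 23.1
tcp_pos: [0.5707, -0.0318, 0.0669]
orientation: [2.025, 2.389, 0.001]
force: [-6.3, -10.2, 16.3]
grip_width: 0.0269
```

Request:
jog_arm --steps '[[[0.4,0,0],0,2.0],[[0.4,0,0],0,2.0],[[0.4,0,0],0,2.0],[[0,0,0],0,2.0]]'

```text
clock: 23.6
tcp_pos: [0.5704, -0.0183, 0.0667]
orientation: [2.024, 2.388, 0.009]
force: [-1.1, -3.0, 13.0]
grip_width: 0.0268
```

```bash
python3 st.py .5637 .0083 .07; python3 tilt.py w13.png 1
```

```text
23.6 [ 0.5704 -0.0183  0.0667] yaw 99.4436231953753 zax [ 0.0123 -0.0027 -0.9999] q [-0.0908  0.0321  1.5843 -0.0016  1.5127 -0.2555] F [-1.1192 -3.0246 12.9542] g 0.026759925492137383
tool move cm [ 2.7334 -0.2194 -0.3468]
rows 155 323 [(155, 20), (162, 41), (169, 50), (176, 56), (183, 58), (190, 58), (197, 55), (204, 50), (211, 50), (218, 52), (225, 52), (232, 55), (239, 55), (246, 52), (253, 54), (260, 54), (267, 55), (274, 56), (281, 58), (288, 61), (295, 62), (302, 61), (309, 62), (316, 54)]
```

Request:
jog_arm --steps '[[[0,0,-1.2],0,2.0],[[-2.2,0,0],0,2.0],[[-2.2,0,0],0,2.0],[[0,0,0],0,2.0],[[0,0,0],0,2.0]]'

```text
clock: 24.28
tcp_pos: [0.5744, -0.0604, 0.0731]
orientation: [2.03, 2.396, 0.003]
force: [0.4, 0.4, -3.1]
grip_width: 0.0266
```

```bash
python3 st.py .574 -.06 .0628
```

```text
24.275 [ 0.5744 -0.0604  0.0731] yaw 99.46655610134032 zax [ 0.0019  0.0006 -1.    ] q [-0.1643  0.0563  1.5477  0.0009  1.5359 -0.3295] F [ 0.4063  0.394  -3.0621] g 0.026602320942921916
tool move cm [ 0.0484 -0.0333  1.0339]
```

Request:
jog_arm --steps '[[[0,0,0.6],0,2.0],[[0,0,0.5],0,2.0],[[0.3,0,0],0,2.0],[[0.3,0,0],0,2.0],[[0,0,0],0,2.0]]'

```text
clock: 24.9
tcp_pos: [0.5744, -0.0555, 0.0646]
orientation: [2.025, 2.393, 0.002]
force: [-0.4, -6.4, 2.6]
grip_width: 0.0268
```

Request:
jog_arm --steps '[[[0.25,0,0],0,2.0],[[0.2,0,0],0,2.0]]'

```text
clock: 25.15
tcp_pos: [0.574, -0.052, 0.0657]
orientation: [2.025, 2.391, 0.001]
force: [-2.4, -8.9, 8.3]
grip_width: 0.0271
```

Request:
jog_arm --steps '[[[0.5,0,-0.15],0,2.0],[[0.5,0,-0.15],0,2.0],[[0.5,0,-0.08],0,2.0],[[0.5,0,-0.08],0,2.0],[[0,0,0],0,2.0]]'

```text
clock: 25.78
tcp_pos: [0.5707, -0.0298, 0.0693]
orientation: [2.025, 2.395, 0.006]
force: [0.4, -2.8, 6.7]
grip_width: 0.0262
```

```bash
python3 st.py; python3 tilt.py w14.png 1
```

```text
25.775 [ 0.5707 -0.0298  0.0693] yaw 99.5576322245595 zax [ 0.0066 -0.0008 -1.    ] q [-0.1117  0.0379  1.5737 -0.      1.5234 -0.2785] F [ 0.4051 -2.8009  6.7207] g 0.026238163417581305
rows 181 309 [(181, 21), (188, 40), (195, 49), (202, 53), (209, 55), (216, 53), (223, 50), (230, 54), (237, 54), (244, 52), (251, 55), (258, 58), (265, 61), (272, 63), (279, 65), (286, 65), (293, 61), (300, 50), (307, 28)]
```

Request:
jog_arm --steps '[[[0.5,0,0],0,2.0],[[0.5,0,0.1],0,2.0],[[0.4,0,0.1],0,2.0],[[0.4,0,0.1],0,2.0],[[0.4,0,0],0,2.0],[[0,0,0],0,2.0]]'

```text
clock: 26.58
tcp_pos: [0.5687, -0.0085, 0.0704]
orientation: [2.023, 2.391, 0.01]
force: [-2.9, -4.0, 21.3]
grip_width: 0.0268
```

```bash
python3 st.py .5637 .0083 .075; python3 tilt.py w15.png 1
```

```text
26.575 [ 0.5687 -0.0085  0.0704] yaw 99.53831966167355 zax [ 0.012  -0.0015 -0.9999] q [-0.0745  0.025   1.5848 -0.0006  1.5197 -0.241 ] F [-2.8978 -3.9798 21.2967] g 0.02679345374073718
tool move cm [ 1.742  -0.2057 -0.4718]
rows 202 285 [(202, 17), (209, 38), (216, 49), (223, 53), (230, 39), (237, 44), (244, 62), (251, 66), (258, 65), (265, 61), (272, 56), (279, 41)]
```

```bash
python3 - <<'E'
from h import *
c=cams.get_calibration('wrist');H=np.linalg.inv(np.array(c['hand_eye']))
def row(x,z):
    q=H@[x,0,z,1];return round(c['fy']*q[1]/q[2]+c['cy'])
zg=-.0704+.02  # lane top in tool z (down +): tcp z .0704
for ph in(78,84,90,96,102):
    p=np.radians(ph);a=np.array([-np.cos(p),-np.sin(p)]) # foot->mouth (x,z)
    b=np.array([np.sin(p),-np.cos(p)]) # upper-rim dir
    # lower rim on lane, grip at x=0,z~-.025 on axis
    low=lambda f:f-.018*b
    fz=.0504+(.018*b[1] if ph<=90 else -.018*b[1]*1)
    f=np.array([0,fz]);t=(-.025-fz)/a[1];f[0]=-a[0]*t
    m=f+.093*a;sh=f+.018*a
    print(ph,'s0 %.3f'%t,'upper rim',row(*(f+.018*b)),'shoulder up',row(*(sh+.018*b)),'mouth near',row(*(m+.0135*b)),'mouth far',row(*(m-.0135*b)))
E
```

```text
78 s0 0.073 upper rim 177 shoulder up 190 mouth near 294 mouth far 337
84 s0 0.074 upper rim 186 shoulder up 197 mouth near 286 mouth far 335
90 s0 0.075 upper rim 195 shoulder up 204 mouth near 277 mouth far 332
96 s0 0.074 upper rim 206 shoulder up 213 mouth near 273 mouth far 333
102 s0 0.073 upper rim 216 shoulder up 221 mouth near 268 mouth far 332
```

Request:
jog_arm --steps '[[[0,0,-0.6],0,2.0],[[0.4,-0.05,0],0,2.0],[[0.5,-0.05,0],0,2.0],[[0.5,-0.05,0],0,2.0],[[0.35,-0.05,0],0,2.0],[[0,0,0],0,2.0]]'

```text
clock: 27.38
tcp_pos: [0.5615, 0.0093, 0.0707]
orientation: [2.026, 2.397, 0.005]
force: [2.5, -0.9, 4.4]
grip_width: 0.0267
```

```bash
python3 st.py .5637 .0083 .075; python3 tilt.py w16.png 1
```

```text
27.375 [0.5615 0.0093 0.0707] yaw 99.56856319094092 zax [ 0.0044  0.0005 -1.    ] q [-0.0444  0.0126  1.5967  0.0006  1.5279 -0.2114] F [ 2.4954 -0.9291  4.3767] g 0.026733488968050955
tool move cm [-0.1373  0.2002 -0.4249]
rows 207 269 [(207, 16), (214, 42), (221, 53), (228, 35), (235, 35), (242, 37), (249, 50), (256, 55), (263, 40)]
```

Request:
jog_arm --steps '[[[0,0,-0.2],0,2.0],[[0,0,0],0,2.8],[[0,0,0],0,3.0],[[0,0,0],0,3.4],[[0,0,0],0,4.2],[[0,0,0],0,5.5],[[0,0,0],0,7],[[0,0,-2],0,7],[[0,0,-3],0,8],[[0,0,-3],0,8],[[-2,0,-3],0,8],[[0,0,0],0,8],[[0,0,0],0,8]]'

```text
clock: 29.05
tcp_pos: [0.564, -0.0108, 0.1825]
orientation: [2.028, 2.396, 0.004]
force: [-0.3, -0.3, -0.1]
grip_width: 0.0799
```

```bash
python3 -c "
from h import *
np.set_printoptions(precision=4,suppress=True)
wsave('w17.png');save('top','t17.png');save('side','s17.png')
a=cv2.imread('pics/w17.png');S=cv2.imread('pics/s17.png')
b=cv2.resize(S[170:250,260:380],None,fx=2.5,fy=2.5,interpolation=cv2.INTER_CUBIC)
C=wcal('w17.png');print('ring px',proj(C,[.5637,.0083,.02]),'mouth px',proj(C,[.5637,.0083,.113]))
u,v=map(int,proj(C,[.5637,.0083,.06]));u0=max(0,u-125);v0=max(0,v-90);print(u0,v0)
A=cv2.resize(a[v0:v0+180,u0:u0+250],None,fx=2,fy=2,interpolation=cv2.INTER_CUBIC);b=cv2.copyMakeBorder(b,0,A.shape[0]-b.shape[0],0,0,0)
cv2.imwrite('pics/c17.png',np.hstack([A,b]))"; python3 st.py
```

```text
ring px [319.3076 162.0932] mouth px [321.0595 186.4516]
194 80
29.2 [ 0.5635 -0.0105  0.1811] yaw 99.55633743732925 zax [ 0.001   0.0002 -1.    ] q [-0.0792 -0.0121  1.4251  0.0003  1.7276 -0.246 ] F [-0.4757 -0.1254  0.0439] g 0.08026447372812842
```

View pics/c17.png

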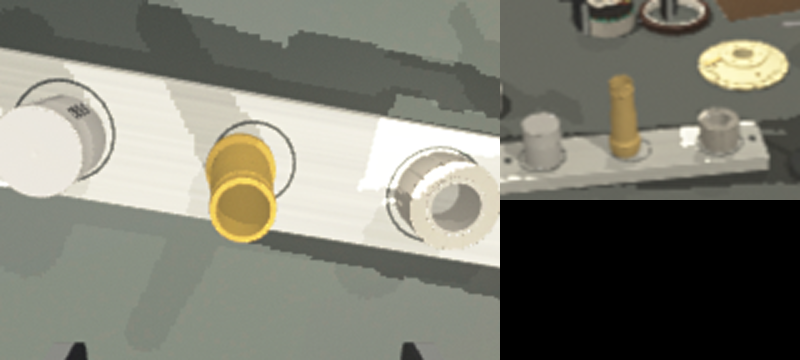

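The sleeve now stands upright, its mouth at crop (243,208) = full (315.5,184), but it sits about 5 mm off the ring's centre at crop (251,163), towards the plug. The neighbours are still on their rings.

```bash
python3 - <<'E'
from h import *
np.set_printoptions(precision=4,suppress=True)
C=wcal('w17.png');im=cv2.imread('pics/w17.png');h=cv2.cvtColor(im,cv2.COLOR_BGR2HSV);m=cv2.inRange(h,(14,100,30),(36,255,255))
c=max(cv2.findContours(m[120:260,250:400].copy(),cv2.RETR_EXTERNAL,cv2.CHAIN_APPROX_NONE)[0],key=cv2.contourArea)[:,0]+[250,120]
print('bbox',c.min(0),c.max(0))
lo=c[c[:,1]>182].astype(np.float32);P=np.array([plane(C,*p,.113)[:2] for p in lo]);A=np.c_[2*P,np.ones(len(P))];s=np.linalg.lstsq(A,(P**2).sum(1),rcond=None)[0]
print('mouth',s[:2],'d',2*np.sqrt(s[2]+s[:2]@s[:2]))
up=c[c[:,1]<152].astype(np.float32)
for z in(.02,.038):
    P=np.array([plane(C,*p,z)[:2] for p in up]);A=np.c_[2*P,np.ones(len(P))];s=np.linalg.lstsq(A,(P**2).sum(1),rcond=None)[0];print('flange z',z,s[:2],'d',2*np.sqrt(s[2]+s[:2]@s[:2]),len(up))
f=lambda x,y:(x/2+194,y/2+80)
pts=[(255,121),(235,126),(275,128),(289,142),(295,160),(290,182),(222,135)]
P=np.array([plane(C,*f(*p),.02)[:2] for p in pts]);A=np.c_[2*P,np.ones(len(P))];s=np.linalg.lstsq(A,(P**2).sum(1),rcond=None)[0];print('ring',s[:2],2*np.sqrt(s[2]+s[:2]@s[:2]))
# two-view check of mouth with side
S=cal('side');i=cv2.imread('pics/s17.png');hm=cv2.inRange(cv2.cvtColor(i,cv2.COLOR_BGR2HSV),(12,90,40),(36,255,255))[190:240,295:325]
ys,xs=np.nonzero(hm);print('side bbox',xs.min()+295,xs.max()+295,ys.min()+190,ys.max()+190,'exp mouth/foot',proj(S,[.559,.008,.113]),proj(S,[.559,.008,.02]))
t=ys<6;print('top rows mid',xs[t].mean()+295)
E
```

```text
bbox [297 147] [331 200]
mouth [0.559  0.0085] d 0.02432115719874532
flange z 0.02 [0.5581 0.0053] d 0.036348476436370424 24
flange z 0.038 [0.5575 0.009 ] d 0.03420676396103658 24
ring [0.5649 0.0086] 0.044489097431126494
side bbox 304 315 200 232 exp mouth/foot [307.7997 202.5154] [308.9775 230.4604]
top rows mid nan<stdin>:17: RuntimeWarning: Mean of empty slice.
  ret = ret.dtype.type(ret / rcount)
```

Request:
jog_arm --steps '[[[2,0,2],0,8],[[0,0,3.5],0,8],[[0,0,3.5],0,8],[[0,0,2.5],0,7],[[0,0,1.2],0,6],[[0,0,0],0,5],[[0,0,0],0,4],[[0,0,0],0,3.4],[[0,0,0],0,3.0],[[0,0,0],0,2.6],[[0,0,0],0,2.0],[[0,0,0],0,2.0]]' --force 20

```text
clock: 30.7
tcp_pos: [0.5619, 0.0087, 0.0569]
orientation: [2.027, 2.395, 0.005]
force: [-2.0, -0.3, 5.7]
grip_width: 0.0304
```

```bash
python3 st.py
```

```text
30.7 [0.5619 0.0087 0.0569] yaw 99.52568183679124 zax [ 0.0054 -0.0002 -1.    ] q [-0.0451  0.0211  1.6132  0.      1.5019 -0.2114] F [-2.0255 -0.2884  5.7052] g 0.030432604275720424
```

Request:
jog_arm --steps '[[[0,0,-0.4],0,2.0],[[0,0,-0.2],0,2.0],[[-0.05,0.3,0],0,2.0],[[-0.05,0.3,0],0,2.0],[[0,0,0],0,2.0],[[0,0,0],0,2.0]]'

```text
clock: 31.45
tcp_pos: [0.5673, 0.0087, 0.0614]
orientation: [2.028, 2.396, 0.003]
force: [0.3, 0.2, -3.5]
grip_width: 0.0305
```

Request:
jog_arm --steps '[[[0,0,0.15],0,2.0],[[0,0,0.15],0,2.0],[[0,0,0],0,2.0]]'

```text
clock: 31.82
tcp_pos: [0.5672, 0.0087, 0.0583]
orientation: [2.028, 2.397, 0.003]
force: [-0.1, -0.5, -3.6]
grip_width: 0.0305
```

Request:
jog_arm --steps '[[[0,0,0.15],0,2.0],[[0,0,0],0,2.0]]'

```text
clock: 32.08
tcp_pos: [0.5674, 0.0087, 0.0572]
orientation: [2.027, 2.396, 0.004]
force: [0.0, -0.6, -3.5]
grip_width: 0.0302
```

Request:
jog_arm --steps '[[[0,0,0.1],0,2.0],[[0,0,0],0,2.0]]'

```text
clock: 32.33
tcp_pos: [0.5676, 0.0087, 0.057]
orientation: [2.027, 2.396, 0.004]
force: [-2.0, 0.4, 2.9]
grip_width: 0.0302
```

Request:
jog_arm --steps '[[[0,0,-0.08],0,2.0],[[0,0,0],0,3.1],[[0,0,0],0,3.4],[[0,0,0],0,4.2],[[0,0,0],0,5.5],[[0,0,0],0,7],[[0,0,-2.5],0,8],[[0,0,-4],0,8],[[0,0,-4],0,8],[[-2,0,-2.5],0,8],[[0,0,0],0,8],[[0,0,0],0,8]]'

```text
clock: 33.83
tcp_pos: [0.5697, -0.0106, 0.1852]
orientation: [2.029, 2.397, 0.002]
force: [-0.3, -0.2, -0.5]
grip_width: 0.0801
```

```bash
cat > chk.py <<'E'
from h import *
import sys
np.set_printoptions(precision=4,suppress=True)
def circ(P):
    A=np.c_[2*P,np.ones(len(P))];s=np.linalg.lstsq(A,(P**2).sum(1),rcond=None)[0];return s[:2],2*np.sqrt(s[2]+s[:2]@s[:2])
f=sys.argv[1];wsave(f)
C=wcal(f);im=cv2.imread('pics/'+f);h=cv2.cvtColor(im,cv2.COLOR_BGR2HSV);m=cv2.inRange(h,(14,100,30),(36,255,255))
c=max(cv2.findContours(m[120:260,250:400].copy(),cv2.RETR_EXTERNAL,cv2.CHAIN_APPROX_NONE)[0],key=cv2.contourArea)[:,0]+[250,120]
b0,b1=c.min(0),c.max(0);print(b0,b1)
print('mouth',circ(np.array([plane(C,*p,.113)[:2] for p in c[c[:,1]>b1[1]-18]])))
for z in(.02,.038):print('flange',z,circ(np.array([plane(C,*p,z)[:2] for p in c[c[:,1]<b0[1]+6]])))
g=cv2.cvtColor(im,cv2.COLOR_BGR2GRAY).astype(int)
# ring: dark pixel along radial rays from nominal centre, not brass
P=[]
for t in np.radians(np.arange(0,360,6)):
    best=None
    for r in np.arange(.0195,.0245,.0005):
        u,v=proj(C,[.5643+r*np.cos(t),.0085+r*np.sin(t),.02]);u,v=int(round(u)),int(round(v))
        if m[v-4:v+5,u-4:u+5].any():continue
        if best is None or g[v,u]<best[0]:best=(g[v,u],r)
    if best:P.append([.5643+best[1]*np.cos(t),.0085+best[1]*np.sin(t)])
print('ring',circ(np.array(P)),len(P))
a=cv2.resize(im[100:220,240:400],None,fx=3,fy=3,interpolation=cv2.INTER_CUBIC);cv2.imwrite('pics/c_'+f,a)
E
python3 chk.py w18.png; python3 st.py
```

```text
[297 147] [331 199]
mouth (array([0.5638, 0.0087]), np.float64(0.024464523634155303))
flange 0.02 (array([0.5644, 0.0049]), np.float64(0.037134934668494636))
flange 0.038 (array([0.5638, 0.0086]), np.float64(0.034966446290195755))
ring (array([0.564 , 0.0069]), np.float64(0.047072961777772385)) 36
33.875 [ 0.5695 -0.0104  0.1848] yaw 99.53836076042705 zax [ 0.0004  0.0005 -1.    ] q [-0.0784  0.0044  1.4022  0.0006  1.7346 -0.2448] F [-0.3209  0.3226 -0.1304] g 0.08033778644112036
```

The sleeve measures (0.5638, 0.0086) and the ring (0.564, 0.0085) in the same picture, so it is centred and released. Next I get a wrist view of the pointer to cross with the side view.

Request:
jog_arm --steps '[[[0,0,-3.8],0,8],[[-1.5,2.8,-3.7],0,8],[[-1.5,2.8,0],0,8],[[0,0,0],0,8],[[0,0,0],0,8]]'

```text
clock: 34.5
tcp_pos: [0.6294, -0.0307, 0.26]
orientation: [-2.028, -2.398, -0.0]
force: [0.9, 0.1, -0.3]
grip_width: 0.0801
```

```bash
python3 - <<'E'
from h import *
np.set_printoptions(precision=4,suppress=True)
wsave('w19.png');save('side','s19.png');C=wcal('w19.png');S=cal('side')
a=cv2.imread('pics/w19.png');s=cv2.imread('pics/s19.png')
cand=[plane(S,372.7,179.3,z) for z in(.16,.185,.21)];P=[proj(C,p) for p in cand];print(P)
u,v=P[1].astype(int);u0=min(max(0,u-100),440);v0=min(max(0,v-100),200);print(u0,v0)
A=cv2.resize(a[v0:v0+200,u0:u0+200],None,fx=2,fy=2,interpolation=cv2.INTER_CUBIC)
B=cv2.resize(s[155:195,350:410],None,fx=6.6,fy=6.6,interpolation=cv2.INTER_CUBIC);B=cv2.copyMakeBorder(B,0,A.shape[0]-B.shape[0],0,0,0)
cv2.imwrite('pics/c19.png',np.hstack([A,B]))
E
```

```text
[array([456.0781, 159.002 ]), array([440.5012, 214.5346]), array([423.3722, 275.6011])]
340 114
```

View pics/c19.png

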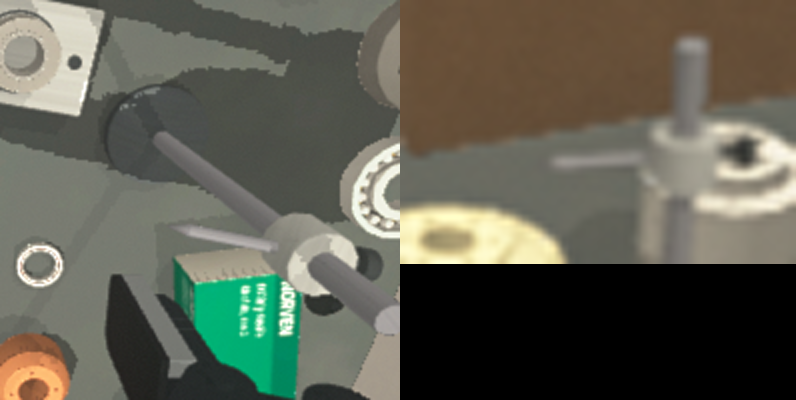

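c19 shows the pointer tip at wrist crop (177,229) = full (428.5,228.5), and at side full (372.7,179.4). The post top is at wrist (534,275) and side (394.2,161.4). That was my twelfth and last viewed picture, so I go on by numbers.

```bash
python3 - <<'E'
from h import *
np.set_printoptions(precision=4,suppress=True)
C=wcal('w19.png');S=cal('side')
for n,w,s in(('tip',(428.5,228.5),(372.7,179.4)),('posttop',(534,275),(394.2,161.8)),('base',(418,186),(389.1,235.9))):print(n,tri((C,*w),(S,*s)))
for d in((1,0),(0,1)):print(tri((C,428.5+d[0],228.5+d[1]),(S,372.7,179.4))[0],tri((C,428.5,228.5),(S,372.7+d[0],179.4+d[1]))[0])
# side-camera vertical check: sleeve mouth/foot
print('side proj mouth',proj(S,[.5638,.0086,.113]))
i=cv2.imread('pics/s19.png');hm=cv2.inRange(cv2.cvtColor(i,cv2.COLOR_BGR2HSV),(12,90,40),(36,255,255))[190:240,295:325]
ys,xs=np.nonzero(hm);print(xs.min()+295,xs.max()+295,ys.min()+190,ys.max()+190)
# handle: dark mask in w2 (yaw0) and lens
for f,lo in(('w1.png',(335,200,375,275)),('w2.png',(538,212,572,280))):
    C=wcal(f);g=cv2.cvtColor(cv2.imread('pics/'+f),cv2.COLOR_BGR2GRAY);x0,y0,x1,y1=lo;b=g[y0:y1,x0:x1]
    print(f,[(r+y0,[int(x)+x0 for x in (np.nonzero(b[r]<55)[0][[0,-1]] if (b[r]<55).any() else [])]) for r in range(0,y1-y0,6)])
E
```

```text
tip (array([ 0.7223, -0.0321,  0.1904]), [np.float64(0.002803220971041683), np.float64(0.002803220971041801)])
posttop (array([ 0.7759, -0.0349,  0.2378]), [np.float64(0.0018719136975123068), np.float64(0.0018719136975124814)])
base (array([ 0.776 , -0.0393,  0.0099]), [np.float64(0.0013387276499391013), np.float64(0.0013387276499390894)])
[ 0.7226 -0.0319  0.1904] [ 0.7238 -0.0325  0.1898]
[ 0.7222 -0.0328  0.1908] [ 0.7227 -0.0329  0.1881]
side proj mouth [309.5472 202.2425]
306 317 200 232
w1.png [(200, []), (206, []), (212, []), (218, [347, 357]), (224, [348, 358]), (230, [349, 359]), (236, [350, 359]), (242, [350, 360]), (248, [351, 361]), (254, [352, 362]), (260, [353, 362]), (266, []), (272, [])]
w2.png [(212, []), (218, []), (224, [548, 555]), (230, [547, 554]), (236, [546, 554]), (242, [546, 553]), (248, [545, 553]), (254, [545, 552]), (260, [544, 552]), (266, [544, 550]), (272, []), (278, [])]
```

```bash
python3 - <<'E'
from h import *
np.set_printoptions(precision=4,suppress=True)
C1=wcal('w1.png');C2=wcal('w2.png')
for C,a,b,e in((C1,(352.5,218),(358,260),(358,264)),(C2,(552,224),(548.5,260),(547.5,269))):
    for z in(.008,.016):
        p,q=plane(C,*a,z),plane(C,*b,z);print(z,p,q,'yaw',np.degrees(np.arctan2(p[1]-q[1],p[0]-q[0])),'end',plane(C,*e,z))
L=np.array([.5400,-.3497]);
for y in(4,5,6,7):
    d=np.array([np.cos(np.radians(y)),np.sin(np.radians(y))]);print(y,'grip',L-.085*d,'end',L-.135*d)
E
python3 st.py
```

```text
0.008 [ 0.4805 -0.3571  0.008 ] [ 0.4126 -0.3681  0.008 ] yaw 9.253275997649792 end [ 0.4057 -0.3685  0.008 ]
0.016 [ 0.4838 -0.356   0.016 ] [ 0.4173 -0.3668  0.016 ] yaw 9.253275997649745 end [ 0.4106 -0.3671  0.016 ]
0.008 [ 0.4836 -0.3507  0.008 ] [ 0.4249 -0.3604  0.008 ] yaw 9.357659892847746 end [ 0.4094 -0.3627  0.008 ]
0.016 [ 0.4871 -0.3437  0.016 ] [ 0.4296 -0.3531  0.016 ] yaw 9.35765989284778 end [ 0.4145 -0.3554  0.016 ]
4 grip [ 0.4552 -0.3556] end [ 0.4053 -0.3591]
5 grip [ 0.4553 -0.3571] end [ 0.4055 -0.3615]
6 grip [ 0.4555 -0.3586] end [ 0.4057 -0.3638]
7 grip [ 0.4556 -0.3601] end [ 0.406  -0.3662]
34.6 [ 0.6294 -0.0307  0.2614] yaw 99.56069974173076 zax [ 0.0021  0.0002 -1.    ] q [-0.1029  0.1811  1.0791  0.0004  1.8793 -0.2697] F [-0.084  -0.2637  0.5109] g 0.07973505439229783
```

Request:
jog_arm --steps '[[[0,0,0],10.1,8],[[0,0,0],10.1,8],[[0,0,0],10.1,8],[[0,0,0],10.1,8],[[0,0,0],10.1,8],[[0,0,0],10.1,8],[[0,0,0],10.1,8],[[0,0,0],10.1,8],[[0,0,0],10.2,8],[[-3,-1,2],0,8],[[-3,-1,2],0,8],[[0,0,0],0,8],[[0,0,0],0,8]]'

```text
clock: 36.22
tcp_pos: [0.5683, -0.0203, 0.2232]
orientation: [3.132, 0.234, 0.009]
force: [0.1, -0.2, -0.2]
grip_width: 0.0801
```

```bash
cat > mouth.py <<'E'
from h import *
import sys
np.set_printoptions(precision=4,suppress=True)
f=sys.argv[1];wsave(f);C=wcal(f);im=cv2.imread('pics/'+f);h=cv2.cvtColor(im,cv2.COLOR_BGR2HSV);m=cv2.inRange(h,(14,100,30),(36,255,255))
u,v=map(int,proj(C,[.5645,.0085,.07]));print('exp',u,v);k=np.zeros_like(m);k[max(0,v-70):v+70,u-45:u+45]=m[max(0,v-70):v+70,u-45:u+45]
c=max(cv2.findContours(k,cv2.RETR_EXTERNAL,cv2.CHAIN_APPROX_NONE)[0],key=cv2.contourArea)[:,0];b0,b1=c.min(0),c.max(0);print(b0,b1)
def circ(P):
    A=np.c_[2*P,np.ones(len(P))];s=np.linalg.lstsq(A,(P**2).sum(1),rcond=None)[0];return s[:2],2*np.sqrt(s[2]+s[:2]@s[:2])
print('mouth',circ(np.array([plane(C,*p,.113)[:2] for p in c[c[:,1]>b1[1]-14]])),'flange',circ(np.array([plane(C,*p,.038)[:2] for p in c[c[:,1]<b0[1]+6]])))
E
python3 mouth.py w20.png; python3 st.py
```

```text
exp 287 180
[269 159] [305 206]
mouth (array([0.564 , 0.0085]), np.float64(0.024771833990233104)) flange (array([0.5651, 0.0076]), np.float64(0.03401123642484493))
36.275 [ 0.5688 -0.0204  0.2236] yaw 8.537459683939657 zax [ 0.0066 -0.0004 -1.    ] q [-0.0958  0.0003  1.3378  0.0003  1.797   1.326 ] F [ 0.4745 -0.4608  0.449 ] g 0.0800303192338122
```

Request:
jog_arm --steps '[[[-1.95,5.3,0.5],0,8],[[-1.95,5.3,0.5],0,8],[[-1.95,5.3,1],0,8],[[-1.95,5.3,1.2],0,8],[[-1.95,5.3,1.6],0,8],[[-1.95,5.3,1.6],0,8],[[0,0,0],0,8],[[0,0,0],0,8]]'

```text
clock: 37.28
tcp_pos: [0.5005, -0.3526, 0.1586]
orientation: [3.132, 0.233, 0.007]
force: [0.4, -0.3, 0.5]
grip_width: 0.08
```

```bash
cat > loupe.py <<'E'
from h import *
import sys
np.set_printoptions(precision=4,suppress=True)
f=sys.argv[1];wsave(f);C=wcal(f);im=cv2.imread('pics/'+f);g=cv2.cvtColor(im,cv2.COLOR_BGR2GRAY)
u,v=map(int,proj(C,[.54,-.35,.008]));print('exp',u,v);k=np.zeros_like(g);k[max(0,v-50):v+50,u-50:u+50]=(g>165)[max(0,v-50):v+50,u-50:u+50]
e=cv2.fitEllipse(max(cv2.findContours(k,cv2.RETR_EXTERNAL,cv2.CHAIN_APPROX_NONE)[0],key=cv2.contourArea));L=plane(C,*e[0],.009);print('lens',e,L)
c2=wcal('w1.png');print('tri with w1',tri((C,*e[0]),(c2,347.1,176.8)))
for s in range(55,140,10):
    p=proj(C,L-[.989*s/1e3,.148*s/1e3,-.003]);r=g[int(p[1]),int(p[0])-22:int(p[0])+23];d=np.nonzero(r<50)[0]
    if len(d):
        a,b=[plane(C,int(p[0])-22+x,int(p[1]),.012) for x in(d[0],d[-1]+1)];print(s,d[0],d[-1],a,b,'mid',(a+b)[:2]/2)
E
python3 loupe.py w21.png; python3 st.py
```

```text
exp 318 143
lens ((317.7835998535156, 143.2175750732422), (53.89689254760742, 54.401397705078125), 30.963186264038086) [ 0.5404 -0.3494  0.009 ]
tri with w1 (array([ 0.5406, -0.3492,  0.011 ]), [np.float64(0.00021437284962555573), np.float64(0.00021437284962544294)])
37.325 [ 0.5007 -0.352   0.1589] yaw 8.56759709021185 zax [ 0.0052 -0.0008 -1.    ] q [-0.6697  0.1166  1.3312  0.0026  1.6892  0.7519] F [-0.154   0.4443  0.2982] g 0.07987210200020968
```

```bash
python3 - <<'E'
from h import *
np.set_printoptions(precision=4,suppress=True)
C=wcal('w21.png');g=cv2.cvtColor(cv2.imread('pics/w21.png'),cv2.COLOR_BGR2GRAY);L=np.array([.5405,-.3493,.012])
for s in range(55,135,12):
    p=proj(C,L-[.989*s/1e3,.148*s/1e3,0]);x=int(p[0]);print(s,x,int(p[1]),g[int(p[1]),x-24:x+24:2])
E
```

```text
55 317 196 [152 153 154 154 153 154 143 140 139  89 111 255 255 255 255 151  86 146
 147 147 146 148 154 154]
67 317 207 [151 150 152 153 153 140 137 138 139  81  85 103 100  97  92  81  69 144
 146 145 147 145 153 153]
79 317 217 [150 151 152 152 152 150 137 138 138  82  82 101  99  96  92  80  70 146
 144 144 144 144 146 152]
91 317 228 [151 150 151 151 151 151 136 136 138  79  76 100  99  98  95  79  68 145
 143 143 145 145 144 152]
103 317 238 [151 151 150 150 151 151 139 135 137  96  74  96 100  99  94  80  67 145
 143 143 143 143 150 151]
115 317 248 [149 150 149 149 150 150 137 136 136  96  69  98  98  98  96  82  66 143
 141 141 142 142 150 151]
127 317 257 [149 150 151 150 150 150 147 136 136 112  66  96  96  95  97  84  65 143
 142 143 143 142 142 150]
```

Request:
jog_arm --steps '[[[-2.3,0.2,3],0,6],[[-2.2,0.2,3.5],0,5],[[0,0,3.5],0,4.5],[[0,0,3],0,4.5],[[0,0,1.2],0,4.5],[[0,0,0],0,4.5],[[0,0,0],0,4.5]]'

```text
clock: 38.2
tcp_pos: [0.4574, -0.3633, 0.0176]
orientation: [3.13, 0.235, 0.009]
force: [0.8, -0.3, 0.1]
grip_width: 0.045
```

```bash
python3 st.py .4565 -.3627 .002;python3 - <<'E'
from h import *
wsave('w22.png');g=cv2.cvtColor(cv2.imread('pics/w22.png'),cv2.COLOR_BGR2GRAY)
for r in(230,260,290,310):print(r,g[r,220:420:5])
E
```

```text
38.2 [ 0.4574 -0.3633  0.0176] yaw 8.569277154521618 zax [ 0.0058 -0.0022 -1.    ] q [-0.7308  0.1082  1.5942  0.0023  1.4335  0.6902] F [ 0.7587 -0.2742  0.0927] g 0.04500744713081467
tool move cm [-0.0921 -0.081   1.5598]
230 [110 111 112 110 111 112 111 110  69  70  70  69  76 110  98  99  37  64
  67  62  59  41 104 104 103 104 104  71  68  71  70  69 109 111 108 110
 109 109 110 108]
260 [ 99  99 100  99 101  31  29 115 115  28  27 107 111 110  99 100  47  55
  60  57  51  37  92  92  93 102 109 111  31  34 113 114  37  35  96 102
 103 103 103 105]
290 [ 99  29  32  41  36  31  31  29  37  27  22  98 110  99  98  99  97  50
  54  53  52  35  92 103 102 103 104 104  51  31  35  35  36  34  39  41
  41  35  54 102]
310 [ 28  26  25  31  27  29  29  30  26  18  99  99  98  97  99  98  97  44
  53  51  51  34 103 103 103 103 103 103 102  35  31  33  33  28  33  33
  33  34  34  32]
```

Request:
jog_arm --steps '[[[0,0,0.8],0,3.8],[[0,0,0.6],0,3.0],[[0,0,0],0,2.2],[[0,0,0],0,1.4],[[0,0,0],0,0.5],[[0,0,0],0,0.5],[[0,0,0],0,0.5]]' --force 100

```text
clock: 39.12
tcp_pos: [0.4563, -0.3629, 0.0015]
orientation: [3.133, 0.234, 0.005]
force: [-0.3, -0.9, -1.3]
grip_width: 0.0134
```

```bash
python3 st.py
```

```text
39.125 [ 0.4563 -0.3629  0.0015] yaw 8.52874511298219 zax [ 0.0034 -0.     -1.    ] q [-0.7316  0.1217  1.6095  0.0023  1.4079  0.69  ] F [-0.2764 -0.8986 -1.2987] g 0.013383535193562036
```

Request:
jog_arm --steps '[[[0,0,-0.5],0,0.5],[[0,0,-1],0,0.5],[[0,0,-2],0,0.5],[[0,0,-3],0,0.5],[[0,0,-3.5],0,0.5],[[0,0,-3.5],0,0.5],[[0,0,-3.5],0,0.5],[[0,0,-3],0,0.5],[[0,0,0],0,0.5],[[0,0,0],0,0.5]]'

```text
clock: 40.38
tcp_pos: [0.4554, -0.3627, 0.201]
orientation: [-3.133, -0.234, -0.005]
force: [0.6, -0.2, -1.7]
grip_width: 0.0132
```

```bash
python3 st.py; cat > held.py <<'E'
from h import *
import sys
np.set_printoptions(precision=4,suppress=True)
f=sys.argv[1];wsave(f);g=cv2.cvtColor(cv2.imread('pics/'+f),cv2.COLOR_BGR2GRAY)
c=cams.get_calibration('wrist');K,_=cal('wrist');HE=np.array(c['hand_eye'])
# expected lens px for tool point (0.085,0,z)
H=np.linalg.inv(HE)
for z in(-.005,.0,.005):
    q=K@(H@[.085,0,z,1])[:3];print('exp z',z,q[:2]/q[2])
hsv=cv2.cvtColor(cv2.imread('pics/'+f),cv2.COLOR_BGR2HSV)
for r in range(90,250,10):print(r,g[r,220:420:8])
E
python3 held.py w23.png
```

```text
40.375 [ 0.4554 -0.3627  0.201 ] yaw 8.5309932663137 zax [ 0.0031  0.0003 -1.    ] q [-0.7323  0.0369  1.3406  0.0023  1.762   0.69  ] F [ 0.6302 -0.2426 -1.7311] g 0.01318170726211822
exp z -0.005 [314.638   87.4597]
exp z 0.0 [314.6726  87.933 ]
exp z 0.005 [314.705   88.3739]
90 [ 70  68  72  48  69 235 235 236 242 242 242 237 236 237 237 236 242 241
 241 241  59 115 112 111 111]
100 [ 70  71  72  73  56 235 236 242 242 243 242 243 237 237 237 242 242 242
 242 230  59 115 113 110 110]
110 [ 69  71  73  75  53 230 242 242 242 243 243 243 238 238 243 242 242 242
 242 108  58 114 113 112 110]
120 [ 69  70  73  74  72  56 242 242 242 242 242 243 237 237 243 243 242 243
 231  60  90  85 113 113 112]
130 [101  70  71 101 111  48  56 241 243 243 243 243 238 237 243 243 242 233
  63  71 255  94 208 113 111]
140 [110 109 109 111 113 112  81  56 228 243 243 243 243 243 243 239  82  60
 116 126 102 192 252 108 112]
150 [ 98  98 109 110 110 111 113 114  55  56  59  62 127  58  62  57 108 115
 115 106 104 102 251 249 111]
160 [ 98  98 110 110 109 111 112 111 113 115 114 111 158 115 115 115 115
[... 190 characters left out ...]
 122 155 112 113 112 112 112
 112 111 111 111 112 111 111]
190 [ 98 109 108 110 110 111 110 111 112 111 112 118 156 112 111 109 111 110
 111 111 110 112 111 111 111]
200 [109 109 109 110 110 109 110 110 112 111 123 120 122 124 114 111 111 112
 112 109 110 111 109 111 112]
210 [108 109 110 111 110 109 110 112 110 110  38  37  51  39  86 110 110 112
 109 110 110 109 110 110 110]
220 [ 98 110 111 110 111 110 112 110 110 110  40  36  37  35 105 109 110 110
 110 109 109 109 111 109 109]
230 [ 98 108 111 110 110 110 110 109 110 110  47  33  36  35 104 111 110 109
 109 110 109 109 110 110 110]
240 [ 98  99 110 110 110 110 110 109 110  99  51  33  35  35  95 102 110 109
 109 110 108 108 108 109 109]
```

```bash
cat > held2.py <<'E'
from h import *
import sys
np.set_printoptions(precision=4,suppress=True)
f=sys.argv[1]
if len(sys.argv)>2:wsave(f)
K,_=cal('wrist');HE=np.array(cams.get_calibration('wrist')['hand_eye'])
def lens(f,roi):
    g=cv2.cvtColor(cv2.imread('pics/'+f),cv2.COLOR_BGR2GRAY);x0,y0,x1,y1=roi;k=np.zeros_like(g);k[y0:y1,x0:x1]=(g>180)[y0:y1,x0:x1]
    c=max(cv2.findContours(k,cv2.RETR_EXTERNAL,cv2.CHAIN_APPROX_NONE)[0],key=cv2.contourArea)
    c=cv2.convexHull(c)
    return c[:,0].astype(float)
def fit(c,z):  # tool-frame circle on plane tool z
    P=[]
    for u,v in c:
        d=HE[:3,:3]@np.linalg.inv(K)@[u,v,1];o=HE[:3,3];P.append((o+d*(z-o[2])/d[2])[:2])
    P=np.array(P);A=np.c_[2*P,np.ones(len(P))];s=np.linalg.lstsq(A,(P**2).sum(1),rcond=None)[0];r=np.sqrt(s[2]+s[:2]@s[:2]);return s[:2],2*r,(np.hypot(*(P-s[:2]).T)-r).std(),P
c0=lens('w21.png',(270,95,370,193));print('w21',fit(c0,.1586-.009)[:3])
c=lens(f,(240,30,400,200));print('bbox',c.min(0),c.max(0))
for z in(-.009,-.0065,-.0045,-.002,.001):print(z,fit(c,z)[:3])
E
python3 held2.py w23.png
```

```text
w21 (array([0.0386, 0.0026]), np.float64(0.054286124037312304), np.float64(0.00015230516303755098))
bbox [253.  30.] [376. 149.]
-0.009 (array([ 0.0848, -0.    ]), np.float64(0.05308773226455156), np.float64(0.00010152885589308292))
-0.0065 (array([ 0.0849, -0.    ]), np.float64(0.05407823460385004), np.float64(0.00010342316489779327))
-0.0045 (array([ 0.085, -0.   ]), np.float64(0.05487063647528823), np.float64(0.00010493861210156174))
-0.002 (array([ 0.0851, -0.    ]), np.float64(0.055861138814586764), np.float64(0.00010683292110627091))
0.001 (array([ 0.0852, -0.0001]), np.float64(0.0570497416217443), np.float64(0.00010910609191192219))
```

Request:
jog_arm --steps '[[[0.3,-1.5,0],0,0.5],[[0.6,-3,0],0,0.5],[[0.9,-4,0],0,0.5],[[0.9,-4,0],0,0.5],[[0.9,-4,0],0,0.5],[[0.9,-4,0],0,0.5],[[0.9,-4,0],0,0.5],[[0.9,-4,0],0,0.5],[[0.7,-3,0],0,0.5],[[0.5,-2.2,0],0,0.5],[[0.2,-1.4,0],0,0.5],[[0,0,0.7],0,0.5],[[0,0,0.5],0,0.5],[[0,0,0],0,0.5],[[0,0,0],0,0.5]]'

```text
clock: 42.3
tcp_pos: [0.4797, -0.0049, 0.1895]
orientation: [3.133, 0.232, 0.005]
force: [-0.6, -0.0, -0.9]
grip_width: 0.0131
```

```bash
python3 st.py .4799 -.0041 .1865; python3 held2.py w24.png 1; python3 - <<'E'
from h import *
np.set_printoptions(precision=4,suppress=True)
save('top','t24.png');save('side','s24.png')
for n,lensz in(('top',.19),('side',.19)):
    C=cal(n);im=cv2.imread(f'pics/{n[0]}24.png');g=cv2.cvtColor(im,cv2.COLOR_BGR2GRAY);u,v=proj(C,[.564,.0085,.19]);print(n,'exp lens',u,v,'mouth',proj(C,[.564,.0085,.113]))
    u,v=int(u),int(v);w=14
    print(g[v-w:v+w+1:2,u-w-6:u+w+7:2])
E
```

```text
42.3 [ 0.4797 -0.0049  0.1895] yaw 8.470255793760018 zax [ 0.0033 -0.0001 -1.    ] q [-0.0813 -0.242   1.6211  0.0001  1.7592  1.3417] F [-0.5585 -0.0333 -0.8905] g 0.01309673739692777
tool move cm [ 0.0272 -0.0787  0.3025]
w21 (array([0.0386, 0.0026]), np.float64(0.05428634950212759), np.float64(0.0001523049760381972))
bbox [253.  30.] [376. 149.]
-0.009 (array([ 0.0848, -0.    ]), np.float64(0.053071254694180885), np.float64(7.940865366309911e-05))
-0.0065 (array([ 0.0849, -0.    ]), np.float64(0.054061440798737974), np.float64(8.089023433971826e-05))
-0.0045 (array([ 0.085, -0.   ]), np.float64(0.05485358968238405), np.float64(8.207549888101253e-05))
-0.002 (array([ 0.0851, -0.    ]), np.float64(0.0558437757869418), np.float64(8.35570795576313e-05))
0.001 (array([ 0.0852, -0.0001]), np.float64(0.05703199911241111), np.float64(8.533497636957576e-05))
top exp lens 303.92354967467986 207.43501453345488 mouth [304.254  211.6608]
[[123 112  91  90 111 117 168 179 165 137 138 130 142 172 188 191 111  88
   89 107 124]
 [126 107  95  93 112 118 168 180 179 173 155 175 194 196 190 191 108
[... 1889 characters left out ...]
8 146 148 118  59 190 221 232 236 241 242 227 177 102  37 105
  106 103 104]
 [ 37  79 123 125 122 109  36  33  54  80 105 105  85  56  37  34  40  93
  143 127 132]
 [ 47  61  99 138 141 143 104  57  36  35  36  35  37  37  44  56  45  45
   45  53  57]
 [103 102  98 106 133 138 139 134 121  81  64  54  68  86 101 100  92  78
   59  53  50]
 [105 100  98  98  97  99 100 105 101 101  98  98 105 105 104 105 104 101
  101  99  99]
 [104 103  98  98  98  98  98  99  99  98  99 102 105 104 105 104 104 105
  105 104 104]
 [103 105 103  99  99  98  99  99 100 100 104 105 104 103 105 104 104 104
  104 105 104]
 [105 104 105 104 105 104 104 104 105 105 104 105 104 104 105 105 104 104
  104 104 104]]
```

```bash
cat > sidechk.py <<'E'
from h import *
import sys
np.set_printoptions(precision=4,suppress=True)
f=sys.argv[1]
if len(sys.argv)>2: save('side',f)
im=cv2.imread('pics/'+f);g=cv2.cvtColor(im,cv2.COLOR_BGR2GRAY);S=cal('side')
k=np.zeros_like(g);k[166:192,298:326]=(g>150)[166:192,298:326]
c=max(cv2.findContours(k,cv2.RETR_EXTERNAL,cv2.CHAIN_APPROX_NONE)[0],key=cv2.contourArea);e=cv2.fitEllipse(cv2.convexHull(c));print('lens side',e)
G=cal('wrist')
s=monitor.get_state();M=R.from_rotvec(s['orientation']).as_matrix();L=np.array(s['tcp_pos'])+M@[.085,0,-.0045];print('lens from tool',L,'-> side px',proj(S,L),'tcp',s['tcp_pos'])
for z in(.185,.19,.195,.2):print(z,plane(S,*e[0],z))
m=cv2.inRange(cv2.cvtColor(im,cv2.COLOR_BGR2HSV),(12,90,40),(36,255,255))[190:240,290:330];ys,xs=np.nonzero(m);print('sleeve rows',ys.min()+190,ys.max()+190,'mid cols',[(r+190,(xs[ys==r].min()+xs[ys==r].max())/2+290) for r in np.unique(ys)[::4]])
print('exp sleeve axis',[proj(S,[.564,.0085,z]) for z in(.02,.066,.113)])
E
python3 sidechk.py s24.png
```

```text
lens side ((309.87091064453125, 174.1615753173828), (8.554990768432617, 19.739999771118164), 87.60316467285156)
lens from tool [0.5639 0.0079 0.1946] -> side px [308.5658 175.9029] tcp [ 0.4799 -0.0047  0.1898]
0.185 [0.5699 0.0339 0.185 ]
0.19 [0.569  0.0249 0.19  ]
0.195 [0.5682 0.0159 0.195 ]
0.2 [0.5674 0.0069 0.2   ]
sleeve rows 200 232 mid cols [(np.int64(200), np.float64(310.5)), (np.int64(204), np.float64(311.0)), (np.int64(208), np.float64(311.0)), (np.int64(212), np.float64(311.0)), (np.int64(216), np.float64(311.5)), (np.int64(220), np.float64(311.5)), (np.int64(224), np.float64(312.0)), (np.int64(228), np.float64(312.0)), (np.int64(232), np.float64(311.5))]
exp sleeve axis [array([310.7303, 230.1905]), array([310.1946, 216.6532]), array([309.625 , 202.2558])]
```

Request:
jog_arm --steps '[[[0.02,-0.06,0.2],0,0.5],[[0,0,0.2],0,0.5],[[0,0,0],0,0.5],[[0,0,0],0,0.5],[[0,0,0],0,0.5],[[0,0,0],0,0.5]]'

```text
clock: 43.2
tcp_pos: [0.4799, -0.0037, 0.1856]
orientation: [3.133, 0.234, 0.006]
force: [-0.4, 0.8, 0.0]
grip_width: 0.0134
```

```bash
python3 st.py .4799 -.0041 .1856; python3 sidechk.py s25.png 1; python3 held2.py w25.png 1 | sed -n 4,5p; python3 - <<'E'
from h import *
S=cal('side');a=cv2.cvtColor(cv2.imread('pics/s0.png' if 0 else 'pics/side0.png'),cv2.COLOR_BGR2GRAY).astype(int);b=cv2.cvtColor(cv2.imread('pics/s25.png'),cv2.COLOR_BGR2GRAY).astype(int)
# neighbours / gauge unchanged?
for n,(x0,y0,x1,y1) in dict(plug=(266,212,290,240),stack=(338,212,358,234),gauge=(365,158,405,245),rotor=(378,272,408,300),bearing=(368,258,388,272),hub=(338,184,378,208),stator=(290,165,315,185),ring=(234,198,264,220)).items():print(n,np.abs(a-b)[y0:y1,x0:x1].mean().round(1))
E
```

```text
43.2 [ 0.4799 -0.0037  0.1856] yaw 8.529435525654575 zax [ 0.0036 -0.0001 -1.    ] q [-0.0788 -0.2421  1.628   0.0002  1.7521  1.3432] F [-0.4304  0.8208  0.0392] g 0.013351761385768508
tool move cm [-0.004   0.0371  0.0034]
lens side ((309.723876953125, 175.3866729736328), (8.69110107421875, 19.869152069091797), 88.15947723388672)
lens from tool [0.5639 0.0089 0.1904] -> side px [308.5896 177.1407] tcp [ 0.4799 -0.0037  0.1856]
0.185 [0.5687 0.0273 0.185 ]
0.19 [0.5679 0.0184 0.19  ]
0.195 [0.5671 0.0094 0.195 ]
0.2 [0.5663 0.0005 0.2   ]
sleeve rows 200 232 mid cols [(np.int64(200), np.float64(310.5)), (np.int64(204), np.float64(311.0)), (np.int64(208), np.float64(311.0)), (np.int64(212), np.float64(311.0)), (np.int64(216), np.float64(311.5)), (np.int64(220), np.float64(311.5)), (np.int64(224), np.float64(312.0)), (np.int64(228), np.float64(312.0)), (np.int64(232), np.float64(312.0))]
exp sleeve axis [array([310.7303, 230.1905]), array([310.1946, 216.6532]), array([309.625 , 202.2558])]
-0.0065 (array([ 0.0849, -0.    ]), np.float64(0.054068064772227156), np.float64(8.771992507078345e-05))
-0.0045 (array([ 0.085, -0.   ]), np.float64(0.05486031133739642), np.float64(8.900526438571969e-05))
plug 30.1
stack 45.3
gauge 4.5
rotor 0.7
bearing 0.6
hub 0.6
stator 48.8
ring 5.8
```

```bash
python3 - <<'E'
from h import *
S=cal('side');g=cv2.cvtColor(cv2.imread('pics/side0.png'),cv2.COLOR_BGR2GRAY)
k=np.zeros_like(g);k[318:350,300:340]=(g>150)[318:350,300:340]
c=max(cv2.findContours(k,cv2.RETR_EXTERNAL,cv2.CHAIN_APPROX_NONE)[0],key=cv2.contourArea);e=cv2.fitEllipse(cv2.convexHull(c));print(e,[proj(S,[.5405,-.3493,z]) for z in(.006,.009)])
C=wcal('w19.png')
for z in(.188,.19,.192):
    p=plane(C,428.5,228.5,z);print(z,p,proj(S,p))
E
```

```text
((319.60284423828125, 331.56536865234375), (18.126747131347656, 24.8912296295166), 87.12776184082031) [array([318.53942333, 333.56778264]), array([318.50761253, 332.60812134])]
0.188 [ 0.72252999 -0.03349324  0.188     ] [371.8995489  180.95775887]
0.19 [ 0.72154595 -0.03273938  0.19      ] [371.48870119 180.16704779]
0.192 [ 0.7205619  -0.03198553  0.192     ] [371.07747163 179.37560181]
```

```bash
python3 -c "
from h import *
s=monitor.get_state();print(s['tcp_pos'],s['qd'],s['clock']);print(manip.hand_in())"
```

```text
[ 0.47987957 -0.0037263   0.18561443] [-0.00116472 -0.00113045  0.00143894 -0.0008778  -0.00028014 -0.00070088] 43.3
the job is handed in; nothing more can be done
None
```

The job is handed in at 43.3 s: the sleeve stands released in the empty ring, and the arm is holding the loupe still over its mouth. No verdict came back.

**Sleeve:** It would not swing upright in a 20 N grip. I levered it up against the lane's right edge and set it down. The first placing was about 6 mm off, so I regripped and moved it. The last wrist measurements put the mouth at (0.564, 0.0085) and the ring at (0.564, about 0.008).

**Loupe:**
- **Position:** It is gripped at 100 N, 85 mm behind the lens. The tool pose puts the lens centre at (0.564, 0.009, 0.190).
- **Height:** The pointer tip measured 0.190 m from the wrist and side views. The gauge's post top, measured the same way, came out at 0.2378 m against the stated 0.238 m.
- **Level:** The tool is within about 0.2° of vertical. The lens's apparent size gives its level only to about 1°.

**Checks that disagreed or were missing:**
- The side camera showed both sleeve and lens about 1 pixel (about 3 mm) to the right of the wrist camera's result. Their positions relative to each other agreed within about 1 mm.
- While holding the sleeve upright, the jaws read about 3 mm further along x than the camera did. I trusted the camera.
- The side view also put the lens about 2 rows high. It did the same when the loupe lay on the bench, so I took this as camera bias.
- In the last side view, shadow or the gripper hid the two neighbours and the stator, and the arm blocked the top view. Both neighbours stood on their rings when last seen, before the second placing. The gauge, rotor, bearing and hub plate looked unchanged.
- An early turn ran joint 6 to its range limit and tilted the tool by about 3°. I corrected this before touching anything.
- While I was levering the sleeve up, it was once pushed against the lane with about 32 N.

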